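# Refill a loose-tenon magazine and close its shutter

### The job

Refill the tenon magazine: slide its shutter fully open, then sort the loose wooden tenons lying on the bench by width, feeding every narrow one into the narrow tube and every wide one into the wide tube. Lay each tenon lengthwise on the open tray in front of its tube and push it in, the new one shoving those before it deeper, until its tail is inside the tube mouth and clear of the shutter's path; when all are in, slide the shutter fully shut again. Leave the glue bottle, the hammer and the tin where they are.

Things in the scene. Friction and masses are not known exactly. Their poses are not given: they have to be found in the camera images.
- magazine: Wooden tenon magazine fixed on the bench: two parallel level tubes side by side, clear plastic roof, far ends closed. Axes: y points into the tubes, z up, x across from the narrow to the wide tube. Origin on the bench, half-way between the mouths. Mouths at y = 0, tube floor 12 mm, roof top 36 mm above the bench. The floor runs on out of the mouths as open trays to y = -80 mm (board ends at -85).
- narrow_mouth (a point): Middle of the floor at the mouth of the narrow tube; axes as the magazine's. Bore 30 mm wide, 19 mm high, 158 mm deep; holds three tenons. The tray before it has side walls only 5 mm high, tapering from about 39 mm apart at its outer end to 30 mm at the mouth.
- wide_mouth (a point): The same point of the wide tube, 56 mm further along x; same axes. Bore 40 mm wide, 19 mm high, 158 mm deep; holds three tenons. Tray walls 5 mm high, tapering from about 49 mm to 40 mm apart.
- shutter (a joint): Shutter plate sliding across before both mouths along +x: 0 = shut, both blocked; 0.100 m = fully open, parked beside the wide tube, edge 25 mm from its centre line. About 2 N; stays where left. Plate runs 8 to 12 mm in front of the mouths (y -12 to -8 mm), from 7 mm above the floor up; a tenon sticking out more than 8 mm blocks it.
- shutter_knob (a point): Middle of the shutter's black upright grip block: 24 mm along the slide (x), 22 mm across it (y), 28 mm high, its top 73 mm above the bench; it stands on a thin flat carriage above the roof. Axes as the magazine's; moves with the shutter.
- narrow0_center (a point): Centre of a narrow tenon: a plain dark-wood block 50 mm long (its x), 26 mm wide (its y), 16 mm thick (its z), about 15 g, lying flat on the bench. Narrow (26 mm) and wide (36 mm) ones are alike but for the width. May be absent.
- narrow1_center (a point): Centre of a narrow tenon: a plain dark-wood block 50 mm long (its x), 26 mm wide (its y), 16 mm thick (its z), about 15 g, lying flat on the bench. Narrow (26 mm) and wide (36 mm) ones are alike but for the width. May be absent.
- narrow2_center (a point): Centre of a narrow tenon: a plain dark-wood block 50 mm long (its x), 26 mm wide (its y), 16 mm thick (its z), about 15 g, lying flat on the bench. Narrow (26 mm) and wide (36 mm) ones are alike but for the width. May be absent.
- wide0_center (a point): Centre of a wide tenon: a plain dark-wood block 50 mm long (its x), 36 mm wide (its y), 16 mm thick (its z), about 20 g, lying flat on the bench. Narrow (26 mm) and wide (36 mm) ones are alike but for the width. May be absent.
- wide1_center (a point): Centre of a wide tenon: a plain dark-wood block 50 mm long (its x), 36 mm wide (its y), 16 mm thick (its z), about 20 g, lying flat on the bench. Narrow (26 mm) and wide (36 mm) ones are alike but for the width. May be absent.
- wide2_center (a point): Centre of a wide tenon: a plain dark-wood block 50 mm long (its x), 36 mm wide (its y), 16 mm thick (its z), about 20 g, lying flat on the bench. Narrow (26 mm) and wide (36 mm) ones are alike but for the width. May be absent.
- glue_center (a point): Bystander: upright white glue bottle, 56 mm across, 150 mm tall; point half-way up.
- hammer: Bystander: hammer lying on the bench beyond the closed end of the magazine.
- wax: Bystander: low tin, 80 mm across, 55 mm tall; origin under its centre.
There are look-alikes about, which are no part of the job. What is shaped like the part that bears narrow1_center but yellow is not meant.

How it is judged:
On the way, in this order (a step that is already met when the one before it is completed fails the run):
1. the shutter is slid open (at least 90 mm) (value of joint shutter above 0.09 m), for 0.2 s.
2. every tenon is in the tube of its own width, tail no more than 8 mm outside the mouth (x of narrow0_center in the frame of narrow_mouth between -0.008 and 0.008 m and y of narrow0_center in the frame of narrow_mouth between 0.0165 and 0.14 m and z of narrow0_center in the frame of narrow_mouth between 0.003 and 0.014 m and x of narrow1_center in the frame of narrow_mouth between -0.008 and 0.008 m and y of narrow1_center in the frame of narrow_mouth between 0.0165 and 0.14 m and z of narrow1_center in the frame of narrow_mouth between 0.003 and 0.014 m and x of narrow2_center in the frame of narrow_mouth between -0.008 and 0.008 m and y of narrow2_center in the frame of narrow_mouth between 0.0165 and 0.14 m and z of narrow2_center in the frame of narrow_mouth between 0.003 and 0.014 m and x of wide0_center in the frame of wide_mouth between -0.008 and 0.008 m and y of wide0_center in the frame of wide_mouth between 0.0165 and 0.14 m and z of wide0_center in the frame of wide_mouth between 0.003 and 0.014 m and x of wide1_center in the frame of wide_mouth between -0.008 and 0.008 m and y of wide1_center in the frame of wide_mouth between 0.0165 and 0.14 m and z of wide1_center in the frame of wide_mouth between 0.003 and 0.014 m and x of wide2_center in the frame of wide_mouth between -0.008 and 0.008 m and y of wide2_center in the frame of wide_mouth between 0.0165 and 0.14 m and z of wide2_center in the frame of wide_mouth between 0.003 and 0.014 m), for 0.2 s.
3. the shutter is slid shut (within 6 mm) (value of joint shutter below 0.006 m), for 0.2 s.
At the end, for the whole second after the job is handed in: Every tenon present lies at rest on the floor of the tube of its own width, its tail no more than 8 mm outside the mouth, and the shutter is shut to within 6 mm (all of step 2 and value of joint shutter below 0.006 m and linear speed of each of narrow0, narrow1, narrow2, wide0, wide1, wide2 below 0.02 m/s); the robot touches nothing.
It fails at once if a bystander (glue bottle, hammer, tin) is moved more than 40 mm, or the bottle knocked over (distance of any of glue_center, hammer, wax from where it was at the start of the episode above 0.04 m or angle between glue_center's own z axis and vertical above 0.6 rad).
Of narrow0, narrow1, narrow2, wide0, wide1, wide2 only 4 to 6 are there at a start; the rules pass over those that are not, and their reading is None.
At some moment in a run one of narrow0, narrow1, narrow2, wide0, wide1, wide2 may be knocked a few centimetres aside while the robot is not near it.
Once in a run the grip may slacken for a moment while it holds something.
It also fails if it takes over 210 s, if anything falls off the work surface, if the arm or the gripper's body presses on something with over 40 N, if the wrist force passes 120 N, or if a joint passes its speed limit or range.

### The arm

A 7-joint arm with a two-finger parallel gripper is mounted at the origin on the work surface. World frame = base frame: x ahead of the robot, y to its left, z up, the work surface at z = 0. Lengths are in m, angles in rad, forces in N, time in s.
With the tool pointing down it reaches from about 0.425 to 0.875 m from the base axis. Payload 4.7 kg.
Tool frame: the origin (TCP) lies midway between the tips of the shut fingers; the grasp point (between the pads) lies 19 mm behind it; x points along the fingers, z is the direction in which the jaws open and shut, and the axes are right-handed (so a half turn about x gives the same grasp; the last joint's range is limited). The gripper opens to 87 mm and grips with 3 to 60 N. Pads are 19 mm wide; open, the fingers measure 117 mm over their backs; the gripper's body (75 mm by 190 mm) begins 51 mm behind the grasp point.
Start: joints at [0.014, 0.321, -0.07, 1.45, 0.023, 1.371, -0.057], TCP at [0.65, -0, 0.223] pointing down, gripper open.
Joint ranges: [-2.86, 2.86], [-0.3, 2.09], [-1.38, 1.24], [0.06, 2.45], [-1.56, 4.7], [0.09, 2.05], [-2.69, 2.69]. Speed limits (rad/s): [2.57, 2.57, 3.14, 3.14, 3.14, 3.14, 3.14].

### API

Orientations are given as a rotation vector (axis times angle).
In Python, from bench import ctrl, vision, close_job gives the robot as it stands. The module is installed in compiled form; this text tells all that it offers.
- The arm moves only by the tool servo_tool, never from a script. Its argument "commands" is a list that holds one entry, the list of rows, each a list of 7 numbers: the turn, a rotation vector about the tool's x, y, z in degrees, then the shift along the tool's x, y, z in mm, then the finger opening in mm, from 0 to 87. In form: [[[wx, wy, wz, x, y, z, grip], ...]]. A call has 1 to 5 rows; each row is the pose to reach, as a shift and turn from the pose commanded when the call began, along the tool's axes at that moment; what a row does not reach only later rows make up. A row lasts 1/8 s, in which the tool goes at most 62.5 mm and 10.7 degrees, less where a joint would pass 70% of its speed; a pose out of reach is approached as far as the arm can. A call with a gripper value outside its range is refused whole. The fingers move at their own pace and stop on an object; "newtons" is the grip in N (left out, the last holds). Time passes only in rows, so rows that repeat a pose let the fingers close. It gives the time, the measured TCP pose, the force and the opening at its end, in the units of the state.
- ctrl.get_state(): the state, without advancing time (a new reading comes with each control period).
- vision.get_image(name): name is "scene" or "side" or "wrist"; returns the picture (420x560x3 uint8, red, green, blue); there is no depth.
- vision.camera_info(name): a dict with "fov_y" (degrees; the focal length in pixels is half the picture's height over the tangent of half this angle, whatever the lens; pixels are square), "cx", "cy" (the principal point, pixels), "dist" ([k1, k2, p1, p2, k3] as OpenCV has them; the pictures are not rectified), "pose" (4x4, takes a point from camera to world coordinates). Camera axes: x right, y down, z forward; pixel columns grow to the right and rows downward; lengths in m; the calibration is good to about 2 mm. A picture is of the moment at which its call begins: read the wrist's pose just before it. camera_info takes no time and is no camera call; for the wrist camera it gives the pose at the moment of the call.
- close_job(): hands the job in, once; it reports no verdict.
The state is a dict: "time": time; "joint_positions": joint angles; "qd": joint speeds; "joint_torque": joint torques, N m; "position": TCP position; "tool_rot": TCP orientation; "ft_force": force on the tool from outside, world axes, zero at the start; "torque": the same for the moment, N m; "grip_width": opening from 0.0 (shut) to 1.0 (fully open).
Only numpy, scipy, OpenCV 4.12 (cv2) and the standard library are available. Lean on these libraries where they do the work, as an engineer would, in place of code of your own. Each camera call takes 0.05 s, during which the arm holds its last target. There are 200 camera calls.

## Working session

There is one attempt and no reset: what is moved stays moved. The work goes in short steps, Python scripts to look and compute and a tool call to move; the robot and the scene stay as the last step left them, time stands still between calls to the robot, and variables do not carry over. Pictures are saved under pics/ and viewed, about 12 in all and at most 16, crops included, and the job is handed in when it is done.

Besides the shell and the picture viewer there is one more tool, called after ">>>" by a JSON object that holds its "op" and its "data". servo_tool: Moves the arm, as the interface text tells. Its arguments: {"type":"object","properties":{"commands":{"type":"array"},"newtons":{"type":"number"}},"required":["commands"]}

```bash
mkdir -p pics; ls; cat > h.py <<'E'
import numpy as np, cv2
from bench import ctrl, vision, close_job
from scipy.spatial.transform import Rotation as R
def K(ci):
    f=210/np.tan(np.radians(ci['fov_y'])/2); return np.array([[f,0,ci['cx']],[0,f,ci['cy']],[0,0,1.]])
def grab(n):
    ci=vision.camera_info(n); im=vision.get_image(n); return im,ci
def plane(ci,px,z):
    px=np.array(px,float).reshape(-1,1,2)
    u=cv2.undistortPoints(px,K(ci),np.array(ci['dist'],float)).reshape(-1,2)
    T=np.array(ci['pose']); d=np.c_[u,np.ones(len(u))]@T[:3,:3].T; o=T[:3,3]
    return o+d*((z-o[2])/d[:,2])[:,None]
def proj(ci,P):
    T=np.linalg.inv(np.array(ci['pose'])); r=cv2.Rodrigues(T[:3,:3])[0]
    return cv2.projectPoints(np.array(P,float).reshape(-1,1,3),r,T[:3,3],K(ci),np.array(ci['dist'],float))[0].reshape(-1,2)
def save(im,f): cv2.imwrite('pics/'+f,im[...,::-1])
E
python3 - <<'E'
from h import *
s=ctrl.get_state(); print({k:np.round(v,3) for k,v in s.items()})
for n in ['scene','side','wrist']:
    im,ci=grab(n); save(im,n+'0.png'); np.save(n+'0.npy',im); print(n,ci['fov_y'],ci['cx'],ci['cy'],ci['dist']); print(np.round(ci['pose'],3).tolist())
E
```

```text
pics
{'time': np.float64(0.0), 'joint_positions': array([ 0.014,  0.322, -0.07 ,  1.452,  0.023,  1.371, -0.057]), 'qd': array([-0.   ,  0.   , -0.002,  0.002, -0.001, -0.001,  0.001]), 'joint_torque': array([-0.0000e+00, -4.9128e+01, -4.0400e-01, -3.1253e+01, -6.4000e-02,
        4.4000e-02,  0.0000e+00]), 'position': array([ 0.649, -0.   ,  0.221]), 'tool_rot': array([-0.   ,  1.573, -0.   ]), 'ft_force': array([-0.622, -0.117,  0.24 ]), 'torque': array([-0.033, -0.041, -0.01 ]), 'grip_width': np.float64(0.999)}
scene 45.23019517438874 285.97544468521227 208.78342484185143 [-0.04366929  0.          0.          0.          0.        ]
[[-0.454, 0.635, -0.625, 1.256], [0.891, 0.329, -0.313, 0.376], [0.007, -0.699, -0.715, 0.831], [0.0, 0.0, 0.0, 1.0]]
side 43.56220095267445 271.6707636253796 214.803914202094 [0.01722254 0.         0.         0.         0.        ]
[[0.901, -0.28, 0.333, 0.181], [-0.434, -0.54, 0.721, -0.815], [-0.022, -0.794, -0.608, 0.811], [0.0, 0.0, 0.0, 1.0]]
wrist 64.03379859361391 282.3192486137521 215.35593380523778 [-0.05870782  0.          0.          0.          0.        ]
[[1.0, 0.0, -0.002, 0.649], [-0.0, -0.968, -0.251, 0.067], [-0.002, 0.251, -0.968, 0.384], [0.0, 0.0, 0.0, 1.0]]
```

View pics/scene0.png

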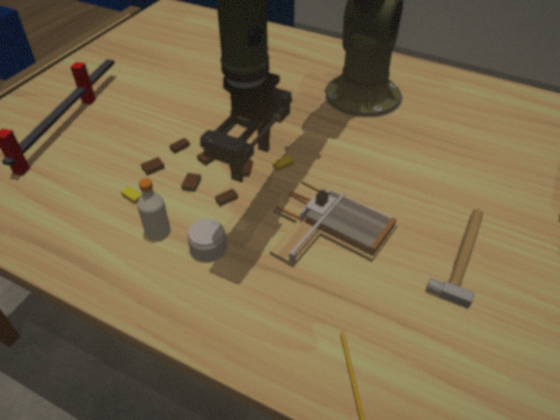

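View pics/side0.png

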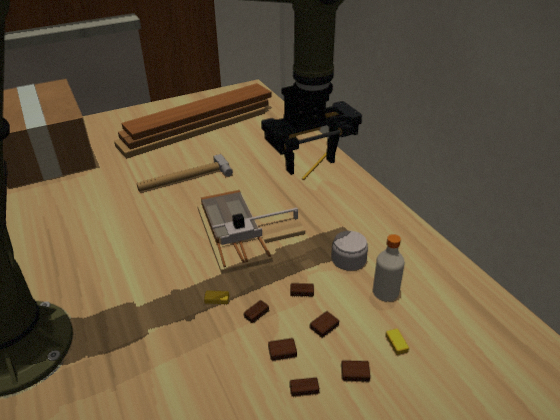

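View pics/wrist0.png

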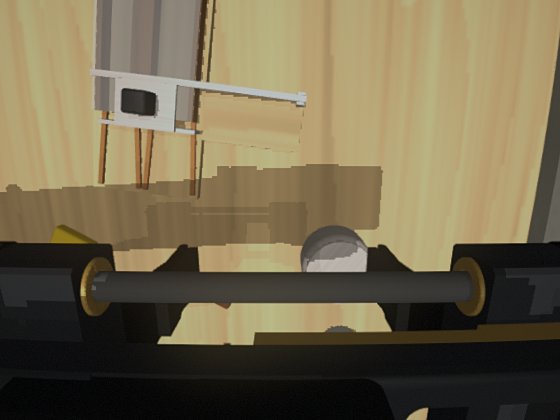

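Side view: six dark tenons at (257,311), (302,290), (324,323), (282,349), (305,386) and (355,370). The yellow look-alikes are at (217,298) and (397,341). The magazine's black knob is at (239,220), and its mouths face the tenons. The wrist view shows the knob at (138,102) and the trays running down from it. I'll measure from the side view first.

```bash
python3 - <<'E'
from h import *
for n in ['side','scene']:
    im=np.load(n+'0.npy'); ci=vision.camera_info(n)
    hsv=cv2.cvtColor(im,cv2.COLOR_RGB2HSV).astype(int); H,S,V=hsv[...,0],hsv[...,1],hsv[...,2]
    for nm,m,z in [('ten',((H<12)|(H>172))&(S>100)&(V<110)&(V>20),.008),('yel',(H>24)&(H<34)&(S>200)&(V>80),.008)]:
        k,l,st,c=cv2.connectedComponentsWithStats(m.astype(np.uint8))
        for i in range(1,k):
            if 40<st[i,4]<1200:
                p=plane(ci,c[i],z)[0]; print(n,nm,np.round(c[i]),st[i,4],np.round(p,3),'mean',im[l==i].mean(0).round())
ci=vision.camera_info('side'); print('knob side',plane(ci,[239,219],.073),'rail end',plane(ci,[297,213],.04))
print('glue',plane(ci,[388,296],0),'tin',plane(ci,[350,262],0))
ci=vision.camera_info('wrist'); print('knob wrist',plane(ci,[138,102],.073), 'plate', plane(ci,[[100,122],[197,133]],.04))
print('trayends',plane(ci,[[101,182],[193,194]],.017))
E
```

```text
side ten [56. 13.] 41 [0.378 2.187 0.008] mean [38. 20. 13.]
side ten [157.  73.] 47 [0.619 1.168 0.008] mean [43. 24. 15.]
side ten [393. 245.] 41 [ 0.821 -0.095  0.008] mean [68. 30.  9.]
side ten [301. 289.] 171 [ 0.565 -0.125  0.008] mean [53. 29. 17.]
side ten [255. 311.] 191 [ 0.451 -0.137  0.008] mean [52. 28. 17.]
side ten [324. 323.] 288 [ 0.56  -0.227  0.008] mean [61. 33. 20.]
side ten [282. 348.] 324 [ 0.459 -0.244  0.008] mean [62. 34. 20.]
side ten [355. 370.] 362 [ 0.555 -0.346  0.008] mean [62. 34. 20.]
side ten [304. 386.] 306 [ 0.456 -0.335  0.008] mean [57. 31. 19.]
scene ten [84. 84.] 475 [ 0.348 -0.77   0.008] mean [61. 20. 17.]
scene ten [ 14. 154.] 642 [ 0.683 -0.699  0.008] mean [59. 18. 16.]
knob side [[0.51181413 0.08023276 0.073     ]] rail end [[0.66083658 0.07748585 0.04      ]]
glue [[ 0.72026015 -0.21773509  0.        ]] tin [[ 0.70627281 -0.09284542  0.        ]]
knob wrist [[0.5195689  0.09149239 0.073     ]] plate [[0.46462697 0.07544617 0.04      ]
 [0.56324823 0.06335663 0.04      ]]
trayends [[ 0.44522903  0.01073138  0.017     ]
 [ 0.54901948 -0.00331039  0.017     ]]
```

```bash
python3 - <<'E'
from h import *
im=np.load('wrist0.npy'); save(cv2.resize(im[50:220,60:340],None,fx=2.8,fy=2.8,interpolation=cv2.INTER_CUBIC),'mag1.png')
ci=vision.camera_info('wrist')
g=im.max(2); m=np.zeros_like(g); m[80:125,110:170]=(g[80:125,110:170]<50)
cs,_=cv2.findContours(m,0,1); c=max(cs,key=cv2.contourArea); r=cv2.minAreaRect(c); print(r)
b=cv2.boxPoints(r); P=plane(ci,b,.073); print(np.round(P,4), P.mean(0), [np.linalg.norm(P[i]-P[i-1]).round(4) for i in range(4)])
E
```

```text
((137.88999938964844, 101.7699966430664), (34.78965759277344, 23.05168342590332), 8.130102157592773)
[[0.5013 0.0842 0.073 ]
 [0.5063 0.1039 0.073 ]
 [0.5373 0.0991 0.073 ]
 [0.5327 0.0794 0.073 ]] [0.5194177 0.0916519 0.073    ] [np.float64(0.0318), np.float64(0.0203), np.float64(0.0313), np.float64(0.0202)]
```

View pics/mag1.png

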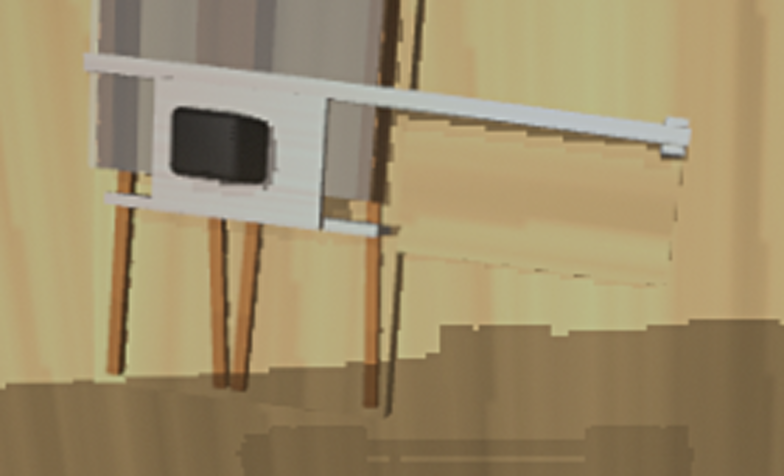

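Crop: the knob's top is at about (218,147), the plate runs (107,198)–(395,231), and the tray walls run down to rows 375–405. Yaw is about −7°. Next I move above the knob.

>>> {"op": "servo_tool", "data": {"commands": [[[7,0,0,100,92,-134,60],[7,0,0,100,92,-134,60],[7,0,0,100,92,-134,60],[7,0,0,100,92,-134,60],[7,0,0,100,92,-134,60]]], "newtons": 15}}

```text
time: 0.78
position: [0.5164, 0.0919, 0.1228]
tool_rot: [0.095, 1.568, -0.096]
ft_force: [-0.0, 0.2, 0.4]
grip_width: 0.696
```

>>> {"op": "servo_tool", "data": {"commands": [[[0,0,0,50,0,0,60],[0,0,0,68,0,0,60],[0,0,0,68,0,0,60],[0,0,0,68,0,0,15],[0,0,0,68,0,0,15]]]}}

```text
time: 1.4
position: [0.5174, 0.0921, 0.0561]
tool_rot: [0.097, 1.566, -0.096]
ft_force: [-0.5, 0.7, -0.2]
grip_width: 0.543
```

>>> {"op": "servo_tool", "data": {"commands": [[[0,0,0,0,0,0,15],[0,0,0,0,0,0,15],[0,0,0,0,0,0,15]]]}}

```text
time: 1.78
position: [0.5158, 0.0921, 0.0549]
tool_rot: [0.096, 1.569, -0.096]
ft_force: [-1.7, 1.1, 3.6]
grip_width: 0.274
```

>>> {"op": "servo_tool", "data": {"commands": [[[0,0,0,0,0,25,15],[0,0,0,0,0,50,15],[0,0,0,0,0,75,15],[0,0,0,0,0,98,15],[0,0,0,0,0,102,15]]]}}

```text
time: 2.4
position: [0.6073, 0.0803, 0.0538]
tool_rot: [0.094, 1.593, -0.098]
ft_force: [-30.7, -1.0, 25.9]
grip_width: 0.276
```

>>> {"op": "servo_tool", "data": {"commands": [[[0,0,0,0,0,0,15],[0,0,0,0,0,0,15]]]}}

```text
time: 2.65
position: [0.6072, 0.0803, 0.0539]
tool_rot: [0.093, 1.59, -0.097]
ft_force: [-24.8, -0.1, 19.0]
grip_width: 0.279
```

>>> {"op": "servo_tool", "data": {"commands": [[[0,0,0,0,0,-8,15],[0,0,0,0,0,-8,15]]]}}

```text
time: 2.9
position: [0.607, 0.0802, 0.0542]
tool_rot: [0.095, 1.573, -0.097]
ft_force: [-6.5, -0.6, 4.4]
grip_width: 0.277
```

```bash
python3 - <<'E'
from h import *
im,ci=grab('side'); save(cv2.resize(im[150:320,180:420],None,fx=3,fy=3,interpolation=cv2.INTER_CUBIC),'open1.png'); print(ctrl.get_state()['position'])
E
```

```text
[0.60706598 0.080241   0.05425509]
```

View pics/open1.png

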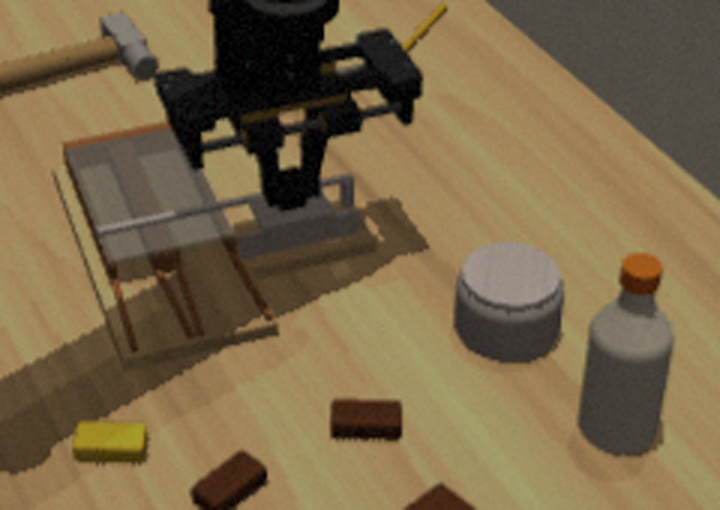

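The carriage, with the knob at about (290,200) in the crop, is against the rail's end stop, so the shutter is open. Its 92 mm of travel suggests it started about 8 mm ajar. I'll release it and look at the trays.

>>> {"op": "servo_tool", "data": {"commands": [[[0,0,0,0,0,0,60],[0,0,0,0,0,0,60],[0,0,0,-50,0,0,60],[0,0,0,-100,-30,-10,60],[0,0,0,-146,-80,-40,60]]]}}

```text
time: 3.58
position: [0.5673, 0.0138, 0.1957]
tool_rot: [0.095, 1.564, -0.093]
ft_force: [0.7, -0.1, 0.4]
grip_width: 0.671
```

>>> {"op": "servo_tool", "data": {"commands": [[[0,0,0,0,-70,-29,60],[0,0,0,0,-70,-29,60],[0,0,0,0,-70,-29,60]]]}}

```text
time: 3.95
position: [0.5286, -0.0532, 0.1935]
tool_rot: [0.098, 1.567, -0.097]
ft_force: [-0.2, 0.2, -0.0]
grip_width: 0.693
```

```bash
python3 - <<'E'
from h import *
im,ci=grab('wrist'); np.save('w1.npy',im); np.save('w1c.npy',ci['pose']); save(cv2.resize(im[0:260],None,fx=1.4,fy=1.4),'w1.png'); print(ctrl.get_state()['position'],np.round(ci['pose'],3).tolist())
E
```

```text
[ 0.52897276 -0.0516465   0.19325789] [[0.992, -0.121, -0.03, 0.536], [-0.124, -0.961, -0.248, 0.013], [0.001, 0.25, -0.968, 0.356], [0.0, 0.0, 0.0, 1.0]]
```

View pics/w1.png

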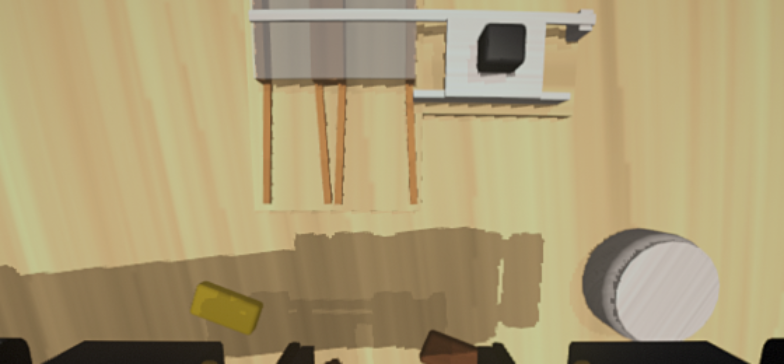

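Wrist view, display scale 1.4: tray walls run from row 84 to 203 at columns 267, 321–328, 343–339 and 410–414. The roof's front edge is at row 80, the parked shutter starts at column 414, and the tin is at (660,285).

```bash
python3 - <<'E'
from h import *
im=np.load('w1.npy'); ci=vision.camera_info('wrist'); ci['pose']=np.load('w1c.npy')
hsv=cv2.cvtColor(im,cv2.COLOR_RGB2HSV).astype(int);H,S,V=[hsv[...,i] for i in range(3)]
m=((S>150)&(V>110)&(H<16)).astype(np.uint8); m[:56]=0;m[150:]=0;m[:,:170]=0;m[:,320:]=0
print(m.sum())
k,l,st,c=cv2.connectedComponentsWithStats(m)
for i in range(1,k):
    if st[i,4]>60:
        print(st[i],c[i].round(1))
        row=[]
        for r in (64,80,100,120,138):
            xs=np.where(l[r]==i)[0]
            if len(xs): row.append(plane(ci,[[xs[0]-.5,r],[xs[-1]+.5,r]],.017)[:,:2])
        for q in row: print(np.round(q,4).tolist())
        ys=np.where(l==i)[0]; print('outer end',plane(ci,[c[i][0],ys.max()+.5],.017)[0].round(4))
ps=plane(ci,[[255/1.4,80/1.4],[415/1.4,80/1.4]],.036); print('roof edge',ps.round(4))
ps=plane(ci,[[255/1.4,210/1.4],[420/1.4,210/1.4]],.012); print('board end',ps.round(4))
E
```

```text
552
[189  60   5  51  88] [191.   78.3]
[[0.4561, 0.0846], [0.4598, 0.084]]
[[0.4535, 0.0703], [0.4573, 0.0698]]
[[0.453, 0.0517], [0.454, 0.0516]]
outer end [0.4508 0.0421 0.017 ]
roof edge [[0.4559 0.0871 0.036 ]
 [0.557  0.0737 0.036 ]]
board end [[ 0.4334  0.0057  0.012 ]
 [ 0.552  -0.0095  0.012 ]]
```

```bash
python3 - <<'E'
from h import *
im=np.load('w1.npy'); ci=vision.camera_info('wrist'); ci['pose']=np.load('w1c.npy')
g=im[...,1].astype(float); bgd=cv2.medianBlur(im,31)[...,1].astype(float)
d=np.clip(bgd-g-15,0,60)
a=np.radians(-7.2); ex=np.array([np.cos(a),np.sin(a)]); ey=np.array([-ex[1],ex[0]])
out=[]
for w,(c0,c1) in enumerate([(190,191),(229,234.5),(245,242),(293,296)]):
    L=[]
    for r in range(66,142,4):
        cc=c0+(c1-c0)*(r-60)/85; lo=int(cc-7)
        xs=np.arange(lo,lo+15); wt=d[r,xs]
        if wt.sum()>40: L.append(plane(ci,[(xs*wt).sum()/wt.sum(),r],.017)[0][:2])
    L=np.array(L); X=L@ex; Y=L@ey
    p=np.polyfit(Y,X,1); res=X-np.polyval(p,Y); k=abs(res)<.0015; p=np.polyfit(Y[k],X[k],1)
    print(w,len(L),k.sum(),'slope',p[0].round(4),'x at Y ends',np.polyval(p,[Y.min(),Y.max()]).round(4),Y.min().round(4),Y.max().round(4)); out.append(p)
# col profile of end rows
for c in (191,234,242,296):
    print(c,g[138:154,c].astype(int).tolist())
for cpt,z in [((182,57),.036),((296,57),.036)]: 
    P=plane(ci,cpt,z)[0][:2]; print('roof',(P@ex).round(4),(P@ey).round(4))
for c in (191,234,242,296):
    P=plane(ci,(c,145.5),.017)[0][:2]; print('wallend',(P@ex).round(4),(P@ey).round(4))
E
```

```text
0 19 19 slope 0.0613 x at Y ends [0.4402 0.4444] 0.072 0.1392
1 18 18 slope -0.0743 x at Y ends [0.4841 0.4794] 0.0718 0.1353
2 18 18 slope 0.0985 x at Y ends [0.4895 0.4958] 0.0718 0.1352
3 19 18 slope -0.0428 x at Y ends [0.5431 0.5402] 0.0718 0.1387
191 [128, 128, 129, 128, 127, 122, 122, 159, 193, 199, 198, 198, 186, 183, 185, 185]
234 [131, 132, 131, 130, 129, 126, 122, 143, 183, 185, 184, 184, 178, 174, 177, 178]
242 [130, 130, 131, 130, 128, 125, 123, 137, 170, 179, 178, 178, 173, 167, 174, 177]
296 [129, 129, 129, 129, 127, 124, 120, 136, 181, 187, 186, 184, 173, 173, 180, 187]
roof 0.4413 0.1437
roof 0.543 0.1431
wallend 0.44 0.0647
wallend 0.4829 0.0645
wallend 0.4909 0.0645
wallend 0.5445 0.0645
```

>>> {"op": "servo_tool", "data": {"commands": [[[0,0,0,-137,-281,9,70],[0,0,0,-137,-281,9,70],[0,0,0,-137,-281,9,70],[0,0,0,-137,-281,9,70],[0,0,0,-137,-281,9,70]]]}}

```text
time: 4.62
position: [0.5051, -0.332, 0.3305]
tool_rot: [0.093, 1.568, -0.092]
ft_force: [1.3, -0.5, 0.3]
grip_width: 0.806
```

>>> {"op": "servo_tool", "data": {"commands": [[[0,0,0,0,0,0,70],[0,0,0,0,0,0,70],[0,0,0,0,0,0,70],[0,0,0,0,0,0,70]]]}}

```text
time: 5.12
position: [0.5037, -0.3306, 0.3296]
tool_rot: [0.094, 1.569, -0.093]
ft_force: [0.7, 0.4, -0.0]
grip_width: 0.808
```

```bash
cat >> h.py <<'E'
def tenons(im,ci,zt=.016,amin=150):
    hsv=cv2.cvtColor(im,cv2.COLOR_RGB2HSV).astype(int);H,S,V=[hsv[...,i] for i in range(3)]
    m=(((H<13)|(H>172))&(S>110)&(V<130)&(V>15)).astype(np.uint8)
    m=cv2.morphologyEx(m,cv2.MORPH_OPEN,np.ones((3,3)))
    k,l,st,c=cv2.connectedComponentsWithStats(m); o=[]
    for i in range(1,k):
        if st[i,4]<amin or st[i,1]<2: continue
        v=V[l==i]; 
        cs,_=cv2.findContours((l==i).astype(np.uint8),0,cv2.CHAIN_APPROX_NONE); cc=max(cs,key=len)[:,0]
        P=plane(ci,cc,zt)[:,:2]
        r=cv2.minAreaRect((P*1e3).astype(np.float32)); b=cv2.boxPoints(r)
        e=[b[1]-b[0],b[2]-b[1]]; n=[np.linalg.norm(x) for x in e]; L=e[int(n[1]>n[0])]
        ang=np.degrees(np.arctan2(L[1],L[0])); ang=(ang+90)%180-90
        o.append((c[i].round(),st[i,4],np.round(r[0],1),round(max(n),1),round(min(n),1),round(ang,1),np.percentile(v,[10,50,90])))
    return o
E
python3 - <<'E'
from h import *
im,ci=grab('wrist'); np.save('w2.npy',im); np.save('w2c.npy',ci['pose']); save(im,'w2.png'); print(ctrl.get_state()['position'],ci['pose'][:3,3])
for o in tenons(im,ci): print(o)
E
```

```text
[ 0.50344951 -0.33107616  0.32976422] [ 0.51150196 -0.26409154  0.49229906]
(array([315.,  16.]), np.int32(279), array([ 572.5, -127.2]), np.float32(33.7), np.float32(21.7), np.float32(-19.6), array([ 97., 101., 107.]))
```

View pics/w2.png

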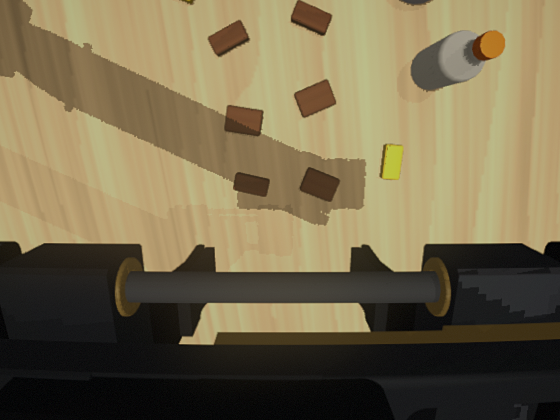

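Six brown tenons: (312,17), (229,37), (315,98), (244,120), (252,184) and (320,184). Excluded are the yellow look-alikes at (392,162) and (187,0), and the bottle at (470,55).

```bash
sed -i 's/m=(((H<13).*$/m=((R_(im)>1.45)\&(V<135)\&(V>15)).astype(np.uint8)/' h.py; cat >> h.py <<'E'
def R_(im):
    f=im.astype(float); return np.where(f[...,1]>1.35*f[...,2], 0, 0)+f[...,0]/(f[...,1]+1)
E
python3 - <<'E'
from h import *
im=np.load('w2.npy'); ci=vision.camera_info('wrist'); ci['pose']=np.load('w2c.npy')
for p in [(312,17),(315,98),(252,184),(320,184),(392,162),(244,120),(280,120),(220,150),(280,60)]: print(p,im[p[1],p[0]])
for o in tenons(im,ci): print(o)
E
```

```text
(312, 17) [101  65  41]
(315, 98) [113  76  47]
(252, 184) [72 51 31]
(320, 184) [76 53 34]
(392, 162) [189 194  62]
(244, 120) [114  76  49]
(280, 120) [189 176 127]
(220, 150) [134 111  77]
(280, 60) [187 182 132]
(array([228.,  37.]), np.int32(666), array([ 454., -138.]), np.float32(46.9), np.float32(23.8), np.float32(18.8), array([ 99.5, 105. , 112. ]))
(array([478.,  50.]), np.int32(186), array([ 785.1, -189.9]), np.float32(31.5), np.float32(16.1), np.float32(-70.1), array([78. , 81.5, 86.5]))
(array([315.,  98.]), np.int32(846), array([ 559.7, -228.4]), np.float32(47.0), np.float32(32.7), np.float32(15.7), array([106. , 115. , 117.5]))
(array([245., 117.]), np.int32(558), array([ 460.1, -242.5]), np.float32(47.3), np.float32(26.3), np.float32(-17.4), array([103., 116., 118.]))
```

```bash
sed -i 's/R_(im)>1.45)&(V<135)/R_(im)>1.31)\&(V<130)/' h.py
python3 - <<'E'
from h import *
im=np.load('w2.npy'); ci=vision.camera_info('wrist'); ci['pose']=np.load('w2c.npy')
for o in tenons(im,ci): print(*o)
E
```

```text
[228.  37.] 734 [ 453.9 -138.2] 48.0 25.1 20.0 [ 94.3 105.  112. ]
[478.  50.] 195 [ 784.8 -189.7] 32.1 16.5 -70.1 [78.  82.  92.2]
[315.  98.] 922 [ 559.5 -228.7] 48.1 34.0 16.1 [ 98.1 115.  117. ]
[243. 120.] 879 [ 459.2 -245.9] 48.6 33.5 -16.2 [ 74. 114. 118.]
[319. 184.] 778 [ 554.5 -346.9] 48.4 34.2 -28.0 [70. 76. 77.]
[251. 184.] 561 [ 456.9 -335.1] 47.9 24.6 -19.5 [70. 74. 77.]
```

```bash
cat >> h.py <<'E'
a0=np.radians(-7.2); EX=np.array([np.cos(a0),np.sin(a0)]); EY=np.array([-EX[1],EX[0]])
LX={'N':.4616,'W':.5176}; Y0=.144
def tray(lane,y): return LX[lane]*EX+(Y0+y)*EY
def Rd(yaw):
    return R.from_euler('z',yaw,degrees=True)*R.from_rotvec([0,np.pi/2,0])
def plan(*stages):
    s=ctrl.get_state(); p=np.array(s['position']); r=R.from_rotvec(s['tool_rot']); print('t',round(s['time'],2),'pos',p.round(4),'grip mm',round(s['grip_width']*87,1),'F',np.round(s['ft_force'],1))
    for nm,x,y,z,yaw in stages:
        t=np.array([x,y,z]); rt=Rd(yaw)
        print(nm,'turn',np.degrees((r.inv()*rt).as_rotvec()).round(1),'shift',(r.inv().apply(t-p)*1e3).round(1),'| tgt',t.round(4),yaw)
        p,r=t,rt
def std(lane,x,y,th):
    yaw=(th+90+7.2+90)%180-90-7.2   # jaw dir nearest mag x
    T=tray(lane,-.048);B=tray(lane,-.095);F=tray(lane,-.0125)
    plan(('above',x,y,.10,yaw),('down',x,y,.006,yaw),('lift',x,y,.09,yaw),('overtray',*T,.07,-7.2),('place',*T,.020,-7.2),('up',*T,.06,-7.2),('back',*B,.06,-7.2),('backdn',*B,.021,-7.2),('push',*F,.021,-7.2))
E
python3 - <<'E'
from h import *
std('N',.4539,-.1382,20)
E
```

```text
t 5.17 pos [ 0.5034 -0.3311  0.3298] grip mm 69.8 F [0.3 0.3 1.2]
above turn [63.1 -0.  -0. ] shift [229.9 185.4 -72.2] | tgt [ 0.4539 -0.1382  0.1   ] -70.00000000000001
down turn [0. 0. 0.] shift [94. -0. -0.] | tgt [ 0.4539 -0.1382  0.006 ] -70.00000000000001
lift turn [0. 0. 0.] shift [-84.   0.   0.] | tgt [ 0.4539 -0.1382  0.09  ] -70.00000000000001
overtray turn [-62.8   0.    0. ] shift [  20.    75.2 -159.5] | tgt [0.47   0.0374 0.07  ] -7.2
place turn [0. 0. 0.] shift [50.  0. -0.] | tgt [0.47   0.0374 0.02  ] -7.2
up turn [0. 0. 0.] shift [-40.   0.   0.] | tgt [0.47   0.0374 0.06  ] -7.2
back turn [0. 0. 0.] shift [ -0. -47.  -0.] | tgt [ 0.4641 -0.0092  0.06  ] -7.2
backdn turn [0. 0. 0.] shift [39.  0. -0.] | tgt [ 0.4641 -0.0092  0.021 ] -7.2
push turn [0. 0. 0.] shift [ 0.  82.5 -0. ] | tgt [0.4744 0.0726 0.021 ] -7.2
```

>>> {"op": "servo_tool", "data": {"commands": [[[10,0,0,46,37,-14,60],[20,0,0,92,74,-29,60],[30,0,0,138,111,-43,60],[40,0,0,184,148,-58,60],[50,0,0,230,185,-72,60]]]}}

```text
time: 5.8
position: [0.4536, -0.1383, 0.0991]
tool_rot: [0.779, 1.425, -0.779]
ft_force: [1.8, 0.2, -0.2]
grip_width: 0.69
```

>>> {"op": "servo_tool", "data": {"commands": [[[10,0,0,0,0,0,60],[13,0,0,0,0,0,60],[13,0,0,0,0,0,60],[13,0,0,0,0,0,60]]]}}

```text
time: 6.3
position: [0.4541, -0.1399, 0.1004]
tool_rot: [0.948, 1.354, -0.947]
ft_force: [0.1, 0.8, 0.2]
grip_width: 0.688
```

```bash
python3 - <<'E'
from h import *
std('N',.4539,-.1382,20)
im,ci=grab('side')
m=((R_(im)>1.5)&(im.max(2)<90)&(im.max(2)>30)).astype(np.uint8); m[:270]=0
k,l,st,c=cv2.connectedComponentsWithStats(m)
for i in range(1,k):
    if st[i,4]>60: print(c[i].round(),st[i,4],plane(ci,c[i],.008)[0].round(3))
E
```

```text
t 6.3 pos [ 0.4541 -0.1399  0.1004] grip mm 59.9 F [0.1 0.8 0.2]
above turn [ 0.1  0.  -0. ] shift [ 0.4  0.4 -1.7] | tgt [ 0.4539 -0.1382  0.1   ] -70.00000000000001
down turn [0. 0. 0.] shift [94. -0. -0.] | tgt [ 0.4539 -0.1382  0.006 ] -70.00000000000001
lift turn [0. 0. 0.] shift [-84.   0.   0.] | tgt [ 0.4539 -0.1382  0.09  ] -70.00000000000001
overtray turn [-62.8   0.    0. ] shift [  20.    75.2 -159.5] | tgt [0.47   0.0374 0.07  ] -7.2
place turn [0. 0. 0.] shift [50.  0. -0.] | tgt [0.47   0.0374 0.02  ] -7.2
up turn [0. 0. 0.] shift [-40.   0.   0.] | tgt [0.47   0.0374 0.06  ] -7.2
back turn [0. 0. 0.] shift [ -0. -47.  -0.] | tgt [ 0.4641 -0.0092  0.06  ] -7.2
backdn turn [0. 0. 0.] shift [39.  0. -0.] | tgt [ 0.4641 -0.0092  0.021 ] -7.2
push turn [0. 0. 0.] shift [ 0.  82.5 -0. ] | tgt [0.4744 0.0726 0.021 ] -7.2
[302. 288.] 205 [ 0.566 -0.123  0.008]
[256. 309.] 191 [ 0.455 -0.134  0.008]
[324. 323.] 338 [ 0.56  -0.226  0.008]
[282. 348.] 387 [ 0.459 -0.243  0.008]
[355. 369.] 448 [ 0.556 -0.345  0.008]
[304. 385.] 346 [ 0.457 -0.333  0.008]
```

>>> {"op": "servo_tool", "data": {"commands": [[[0,0,0,60,0,-2,60],[0,0,0,94,0,-2,60],[0,0,0,94,0,-2,60],[0,0,0,94,0,-2,15],[0,0,0,94,0,-2,15]]], "newtons": 25}}

```text
time: 6.98
position: [0.455, -0.1386, 0.008]
tool_rot: [0.949, 1.351, -0.947]
ft_force: [0.6, 0.2, -0.0]
grip_width: 0.543
```

>>> {"op": "servo_tool", "data": {"commands": [[[0,0,0,0,0,0,15],[0,0,0,0,0,0,15],[0,0,0,0,0,0,15],[0,0,0,-40,0,0,15],[0,0,0,-84,0,0,15]]]}}

```text
time: 7.6
position: [0.4525, -0.138, 0.0905]
tool_rot: [0.948, 1.356, -0.949]
ft_force: [0.4, -0.1, 0.0]
grip_width: 0.298
```

```bash
python3 - <<'E'
from h import *
std('N',.4539,-.1382,20)
E
```

```text
t 7.6 pos [ 0.4525 -0.138   0.0905] grip mm 25.9 F [ 0.4 -0.1  0. ]
above turn [ 0.  -0.1  0.1] shift [-9.5  1.2  0.7] | tgt [ 0.4539 -0.1382  0.1   ] -70.00000000000001
down turn [0. 0. 0.] shift [94. -0. -0.] | tgt [ 0.4539 -0.1382  0.006 ] -70.00000000000001
lift turn [0. 0. 0.] shift [-84.   0.   0.] | tgt [ 0.4539 -0.1382  0.09  ] -70.00000000000001
overtray turn [-62.8   0.    0. ] shift [  20.    75.2 -159.5] | tgt [0.47   0.0374 0.07  ] -7.2
place turn [0. 0. 0.] shift [50.  0. -0.] | tgt [0.47   0.0374 0.02  ] -7.2
up turn [0. 0. 0.] shift [-40.   0.   0.] | tgt [0.47   0.0374 0.06  ] -7.2
back turn [0. 0. 0.] shift [ -0. -47.  -0.] | tgt [ 0.4641 -0.0092  0.06  ] -7.2
backdn turn [0. 0. 0.] shift [39.  0. -0.] | tgt [ 0.4641 -0.0092  0.021 ] -7.2
push turn [0. 0. 0.] shift [ 0.  82.5 -0. ] | tgt [0.4744 0.0726 0.021 ] -7.2
```

>>> {"op": "servo_tool", "data": {"commands": [[[-10,0,0,0,15,-32,15],[-20,0,0,4,30,-64,15],[-30,0,0,8,45,-96,15],[-40,0,0,12,60,-128,15],[-50,0,0,20,76,-159,15]]]}}

```text
time: 8.22
position: [0.4706, 0.0384, 0.0702]
tool_rot: [0.269, 1.553, -0.269]
ft_force: [0.6, 1.2, -0.0]
grip_width: 0.295
```

>>> {"op": "servo_tool", "data": {"commands": [[[-10,0,0,0,0,0,15],[-13,0,0,0,0,0,15],[-13,0,0,0,0,0,15],[-13,0,0,0,0,0,15]]]}}

```text
time: 8.72
position: [0.4703, 0.0371, 0.0701]
tool_rot: [0.097, 1.569, -0.097]
ft_force: [0.7, 0.2, 0.1]
grip_width: 0.298
```

```bash
cat >> h.py <<'E'
def place(lane):
    T=tray(lane,-.048);B=tray(lane,-.095);F=tray(lane,-.0125)
    plan(('place',*T,.020,-7.2),('up',*T,.06,-7.2),('back',*B,.06,-7.2),('backdn',*B,.021,-7.2),('push',*F,.021,-7.2))
E
python3 - <<'E'
from h import *
place('N')
E
```

```text
t 8.72 pos [0.4703 0.0371 0.0701] grip mm 25.9 F [0.7 0.2 0.1]
place turn [ 0.1 -0.   0. ] shift [50.1  0.3 -0.4] | tgt [0.47   0.0374 0.02  ] -7.2
up turn [0. 0. 0.] shift [-40.   0.   0.] | tgt [0.47   0.0374 0.06  ] -7.2
back turn [0. 0. 0.] shift [ -0. -47.  -0.] | tgt [ 0.4641 -0.0092  0.06  ] -7.2
backdn turn [0. 0. 0.] shift [39.  0. -0.] | tgt [ 0.4641 -0.0092  0.021 ] -7.2
push turn [0. 0. 0.] shift [ 0.  82.5 -0. ] | tgt [0.4744 0.0726 0.021 ] -7.2
```

>>> {"op": "servo_tool", "data": {"commands": [[[0,0,0,40,0,0,15],[0,0,0,50,0,0,15],[0,0,0,50,0,0,15],[0,0,0,50,0,0,45],[0,0,0,50,0,0,45]]]}}

```text
time: 9.35
position: [0.4711, 0.0373, 0.0209]
tool_rot: [0.096, 1.567, -0.096]
ft_force: [0.4, 0.3, -0.6]
grip_width: 0.442
```

>>> {"op": "servo_tool", "data": {"commands": [[[0,0,0,0,0,0,45],[0,0,0,-40,0,0,45],[0,0,0,-40,-47,0,10],[0,0,0,-40,-47,0,0],[0,0,0,-40,-47,0,0]]]}}

```text
time: 9.98
position: [0.4646, -0.0092, 0.0602]
tool_rot: [0.097, 1.568, -0.096]
ft_force: [0.5, 0.6, -0.9]
grip_width: 0.265
```

>>> {"op": "servo_tool", "data": {"commands": [[[0,0,0,0,0,0,0],[0,0,0,0,0,0,0],[0,0,0,39,0,0,0],[0,0,0,39,0,0,0]]]}}

```text
time: 10.48
position: [0.4619, -0.009, 0.0189]
tool_rot: [0.095, 1.575, -0.096]
ft_force: [-0.2, -0.1, -0.3]
grip_width: 0.004
```

```bash
python3 - <<'E'
from h import *
place('N'); im,ci=grab('side'); save(cv2.resize(im[180:340,180:380],None,fx=3.5,fy=3.5,interpolation=cv2.INTER_CUBIC),'t1.png')
E
```

```text
t 10.47 pos [ 0.4619 -0.009   0.0189] grip mm 0.4 F [-0.2 -0.1 -0.3]
place turn [ 0.3 -0.4  0. ] shift [-1.1 47.   2.4] | tgt [0.47   0.0374 0.02  ] -7.2
up turn [0. 0. 0.] shift [-40.   0.   0.] | tgt [0.47   0.0374 0.06  ] -7.2
back turn [0. 0. 0.] shift [ -0. -47.  -0.] | tgt [ 0.4641 -0.0092  0.06  ] -7.2
backdn turn [0. 0. 0.] shift [39.  0. -0.] | tgt [ 0.4641 -0.0092  0.021 ] -7.2
push turn [0. 0. 0.] shift [ 0.  82.5 -0. ] | tgt [0.4744 0.0726 0.021 ] -7.2
```

View pics/t1.png

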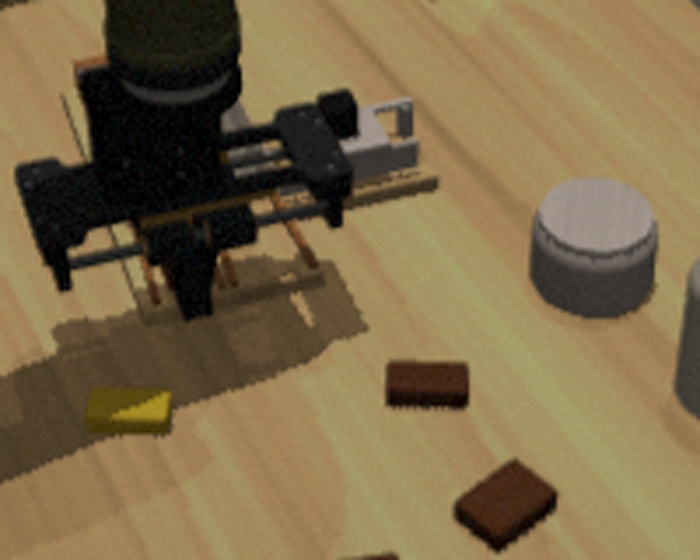

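The gripper hides the tenon, and its shut fingertips at (195,310) are just in front of the narrow tray. I push in.

>>> {"op": "servo_tool", "data": {"commands": [[[0,0,0,-1,18,1,0],[0,0,0,-1,36,1,0],[0,0,0,-1,54,1,0],[0,0,0,-1,70,1,0],[0,0,0,-1,82,1,0]]]}}

```text
time: 11.15
position: [0.4763, 0.0728, 0.023]
tool_rot: [0.096, 1.567, -0.095]
ft_force: [-0.9, -0.3, -0.7]
grip_width: 0.004
```

>>> {"op": "servo_tool", "data": {"commands": [[[0,0,0,0,0,0,0],[0,0,0,0,0,0,0]]]}}

```text
time: 11.4
position: [0.4755, 0.0713, 0.0221]
tool_rot: [0.096, 1.569, -0.097]
ft_force: [-0.3, 0.3, 0.2]
grip_width: 0.005
```

>>> {"op": "servo_tool", "data": {"commands": [[[0,0,0,0,-30,0,0],[0,0,0,-60,-60,0,20],[0,0,0,-120,-120,0,40],[0,0,0,-174,-128,52,60],[0,0,0,-174,-128,52,60]]]}}

```text
time: 12.02
position: [0.5135, -0.0644, 0.1994]
tool_rot: [0.099, 1.564, -0.099]
ft_force: [0.3, 0.6, -0.7]
grip_width: 0.373
```

```bash
python3 - <<'E'
from h import *
plan(); im,ci=grab('wrist'); np.save('w3.npy',im); np.save('w3c.npy',ci['pose']);save(im[:250],'w3.png')
for o in tenons(im,ci): print(*o)
im,ci=grab('side')
m=((R_(im)>1.5)&(im.max(2)<90)&(im.max(2)>30)).astype(np.uint8); m[:270]=0
k,l,st,c=cv2.connectedComponentsWithStats(m)
for i in range(1,k):
    if st[i,4]>60: print(c[i].round(),st[i,4],plane(ci,c[i],.008)[0].round(3))
E
```

```text
t 12.03 pos [ 0.5135 -0.0644  0.1994] grip mm 32.5 F [ 0.3  0.6 -0.7]
[337. 242.] 874 [ 565.4 -124.4] 48.0 25.7 -29.2 [ 67.  79. 114.]
[302. 288.] 180 [ 0.568 -0.123  0.008]
[324. 322.] 333 [ 0.561 -0.226  0.008]
[282. 347.] 391 [ 0.459 -0.243  0.008]
[355. 369.] 448 [ 0.556 -0.345  0.008]
[304. 385.] 342 [ 0.457 -0.333  0.008]
```

View pics/w3.png

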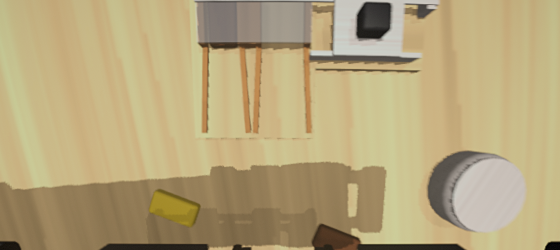

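```bash
python3 - <<'E'
from h import *
im,ci=grab('side'); a=im[150:290,180:320]; b=np.load('side0.npy')[150:290,180:320]
c=np.vstack([np.hstack([cv2.resize(a,None,fx=2.8,fy=2.8,interpolation=cv2.INTER_CUBIC),cv2.resize(b,None,fx=2.8,fy=2.8,interpolation=cv2.INTER_CUBIC)])])
save(np.clip(c.astype(int)*2,0,255).astype(np.uint8),'cmp.png')
w=np.load('w3.npy')
for r in (10,25,38): print([w[r,c].tolist() for c in (205,215,225,235,250,265,280,300)])
w=np.load('w1.npy')
for r in (25,35,48): print([w[r,c].tolist() for c in (190,200,215,225,240,255,270,285)])
E
```

```text
[[127, 120, 113], [124, 116, 113], [126, 117, 113], [119, 113, 112], [150, 135, 123], [154, 147, 135], [159, 152, 138], [157, 149, 138]]
[[128, 121, 114], [128, 120, 114], [127, 118, 114], [123, 116, 113], [151, 136, 123], [156, 149, 136], [160, 152, 139], [159, 152, 139]]
[[130, 123, 115], [128, 120, 113], [127, 119, 114], [125, 118, 113], [151, 136, 122], [156, 149, 136], [161, 154, 140], [160, 153, 140]]
[[122, 115, 108], [157, 150, 136], [155, 146, 134], [142, 128, 117], [146, 131, 118], [153, 145, 132], [156, 149, 135], [152, 145, 133]]
[[121, 114, 108], [158, 150, 135], [155, 147, 133], [144, 129, 117], [146, 132, 118], [154, 146, 133], [157, 149, 135], [153, 146, 134]]
[[122, 115, 108], [158, 150, 135], [157, 149, 135], [145, 130, 117], [147, 132, 118], [155, 148, 134], [158, 150, 136], [154, 147, 134]]
```

View pics/cmp.png

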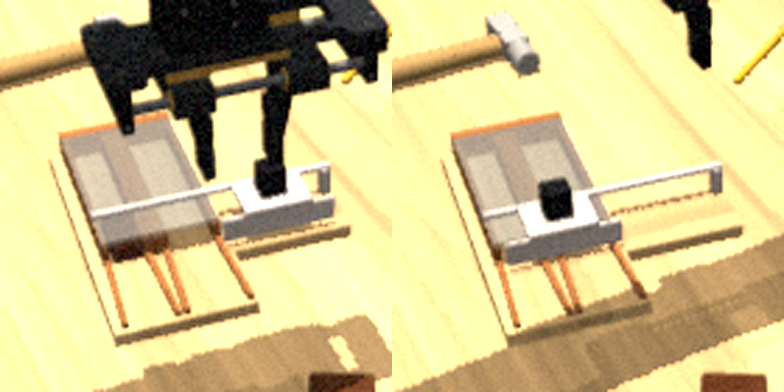

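Both crops agree: the tray is empty and the narrow tube is darker from its mouth inward, at (130,245), so the first tenon is in. Now a clean look at the next ones.

>>> {"op": "servo_tool", "data": {"commands": [[[0,0,0,0,-50,20,60],[0,0,0,0,-92,38,60],[0,0,0,0,-92,38,60],[0,0,0,0,-92,38,60]]]}}

```text
time: 12.68
position: [0.5368, -0.156, 0.1944]
tool_rot: [0.097, 1.572, -0.094]
ft_force: [0.2, 0.5, 1.2]
grip_width: 0.687
```

```bash
python3 - <<'E'
from h import *
im,ci=grab('wrist'); np.save('w4.npy',im); np.save('w4c.npy',ci['pose'])
T=tenons(im,ci)
for o in T: print(*o)
o=min(T,key=lambda o:abs(o[2][1]+127)); std('N',*(o[2]/1e3),o[5])
E
```

```text
[307. 162.] 1153 [ 565.  -125.1] 48.3 24.7 -29.2 [ 78.  97. 124.]
[313. 256.] 1253 [ 559.7 -226.9] 48.6 36.0 13.7 [ 67. 106. 112.]
t 12.72 pos [ 0.5371 -0.1555  0.1948] grip mm 59.7 F [-0.3  0.5  0.7]
above turn [-67.7  -0.1  -0.1] shift [94.8 33.4 24.3] | tgt [ 0.565  -0.1251  0.1   ] 60.8
down turn [0. 0. 0.] shift [94. -0. -0.] | tgt [ 0.565  -0.1251  0.006 ] 60.8
lift turn [0. 0. 0.] shift [-84.   0.   0.] | tgt [ 0.565  -0.1251  0.09  ] 60.8
overtray turn [68. -0. -0.] shift [ 20.  162.2  95.5] | tgt [0.47   0.0374 0.07  ] -7.2
place turn [0. 0. 0.] shift [50.  0. -0.] | tgt [0.47   0.0374 0.02  ] -7.2
up turn [0. 0. 0.] shift [-40.   0.   0.] | tgt [0.47   0.0374 0.06  ] -7.2
back turn [0. 0. 0.] shift [ -0. -47.  -0.] | tgt [ 0.4641 -0.0092  0.06  ] -7.2
backdn turn [0. 0. 0.] shift [39.  0. -0.] | tgt [ 0.4641 -0.0092  0.021 ] -7.2
push turn [0. 0. 0.] shift [ 0.  82.5 -0. ] | tgt [0.4744 0.0726 0.021 ] -7.2
```

>>> {"op": "servo_tool", "data": {"commands": [[[-10,0,0,19,7,5,60],[-20,0,0,38,14,10,60],[-30,0,0,57,21,15,60],[-40,0,0,76,28,20,60],[-50,0,0,95,33,24,60]]]}}

```text
time: 13.35
position: [0.5657, -0.125, 0.1003]
tool_rot: [-0.593, 1.488, 0.595]
ft_force: [0.2, -0.2, -0.2]
grip_width: 0.686
```

>>> {"op": "servo_tool", "data": {"commands": [[[-10,0,0,0,0,0,60],[-18,0,0,0,0,0,60],[-18,0,0,0,0,0,60],[-18,0,0,0,0,0,60]]]}}

```text
time: 13.85
position: [0.5658, -0.1266, 0.1011]
tool_rot: [-0.828, 1.407, 0.828]
ft_force: [-0.7, -0.5, 0.1]
grip_width: 0.687
```

>>> {"op": "servo_tool", "data": {"commands": [[[0,0,0,60,0,0,60],[0,0,0,94,0,0,60],[0,0,0,94,0,0,60],[0,0,0,94,0,0,15],[0,0,0,94,0,0,15]]]}}

```text
time: 14.48
position: [0.5677, -0.128, 0.0094]
tool_rot: [-0.83, 1.404, 0.826]
ft_force: [-0.0, 0.5, 0.7]
grip_width: 0.544
```

>>> {"op": "servo_tool", "data": {"commands": [[[0,0,0,0,0,0,15],[0,0,0,0,0,0,15],[0,0,0,0,0,0,15],[0,0,0,-40,0,0,15],[0,0,0,-84,0,0,15]]]}}

```text
time: 15.1
position: [0.5651, -0.1275, 0.0912]
tool_rot: [-0.828, 1.409, 0.83]
ft_force: [0.4, -0.1, 0.2]
grip_width: 0.298
```

>>> {"op": "servo_tool", "data": {"commands": [[[10,0,0,0,32,19,15],[20,0,0,0,65,39,15],[30,0,0,0,98,58,15],[40,0,0,10,130,78,15],[50,0,0,20,163,97,15]]]}}

```text
time: 15.72
position: [0.4699, 0.0373, 0.0711]
tool_rot: [-0.146, 1.565, 0.146]
ft_force: [1.1, 0.7, 0.7]
grip_width: 0.294
```

>>> {"op": "servo_tool", "data": {"commands": [[[10,0,0,0,0,0,15],[18,0,0,0,0,0,15],[18,0,0,0,0,0,15],[18,0,0,0,0,0,15]]]}}

```text
time: 16.23
position: [0.4705, 0.0361, 0.0712]
tool_rot: [0.094, 1.569, -0.094]
ft_force: [-0.7, -0.6, -0.2]
grip_width: 0.294
```

```bash
python3 - <<'E'
from h import *
place('N')
E
```

```text
t 16.23 pos [0.4705 0.0361 0.0712] grip mm 25.6 F [-0.7 -0.6 -0.2]
place turn [0.3 0.  0. ] shift [51.2  1.2 -0.6] | tgt [0.47   0.0374 0.02  ] -7.2
up turn [0. 0. 0.] shift [-40.   0.   0.] | tgt [0.47   0.0374 0.06  ] -7.2
back turn [0. 0. 0.] shift [ -0. -47.  -0.] | tgt [ 0.4641 -0.0092  0.06  ] -7.2
backdn turn [0. 0. 0.] shift [39.  0. -0.] | tgt [ 0.4641 -0.0092  0.021 ] -7.2
push turn [0. 0. 0.] shift [ 0.  82.5 -0. ] | tgt [0.4744 0.0726 0.021 ] -7.2
```

Now the same place-and-push as before, then back to look. The retreat is set so the wrist camera sees the near wide tenons.

>>> {"op": "servo_tool", "data": {"commands": [[[0,0,0,40,1,0,15],[0,0,0,51,1,0,15],[0,0,0,51,1,0,15],[0,0,0,51,1,0,45],[0,0,0,51,1,0,45]]]}}

```text
time: 16.85
position: [0.471, 0.0372, 0.0207]
tool_rot: [0.096, 1.568, -0.096]
ft_force: [-0.1, 0.2, 0.8]
grip_width: 0.444
```

>>> {"op": "servo_tool", "data": {"commands": [[[0,0,0,0,0,0,45],[0,0,0,-40,0,0,45],[0,0,0,-40,-47,0,10],[0,0,0,-40,-47,0,0],[0,0,0,-40,-47,0,0]]]}}

```text
time: 17.48
position: [0.4648, -0.0092, 0.0602]
tool_rot: [0.097, 1.569, -0.096]
ft_force: [-0.3, -0.1, 0.2]
grip_width: 0.262
```

>>> {"op": "servo_tool", "data": {"commands": [[[0,0,0,0,0,0,0],[0,0,0,0,0,0,0],[0,0,0,39,0,0,0],[0,0,0,39,0,0,0]]]}}

```text
time: 17.98
position: [0.4621, -0.0091, 0.0189]
tool_rot: [0.095, 1.575, -0.096]
ft_force: [-0.8, -0.5, 0.9]
grip_width: 0.006
```

>>> {"op": "servo_tool", "data": {"commands": [[[0,0,0,0,18,0,0],[0,0,0,0,36,0,0],[0,0,0,0,54,0,0],[0,0,0,0,70,0,0],[0,0,0,0,82,0,0]]]}}

```text
time: 18.6
position: [0.4754, 0.0728, 0.0219]
tool_rot: [0.095, 1.568, -0.095]
ft_force: [-0.3, -1.4, 0.6]
grip_width: 0.009
```

>>> {"op": "servo_tool", "data": {"commands": [[[0,0,0,0,0,0,0],[0,0,0,0,0,0,0]]]}}

```text
time: 18.85
position: [0.4748, 0.0714, 0.0211]
tool_rot: [0.096, 1.569, -0.097]
ft_force: [-0.1, -0.6, 0.0]
grip_width: 0.002
```

>>> {"op": "servo_tool", "data": {"commands": [[[0,0,0,0,-30,0,0],[0,0,0,-40,-70,0,30],[0,0,0,-80,-110,0,65],[0,0,0,-120,-150,20,65],[0,0,0,-155,-190,30,65]]]}}

```text
time: 19.48
position: [0.4817, -0.1225, 0.178]
tool_rot: [0.097, 1.567, -0.097]
ft_force: [0.7, 0.5, -0.7]
grip_width: 0.371
```

>>> {"op": "servo_tool", "data": {"commands": [[[0,0,0,-35,-45,10,65],[0,0,0,-70,-90,20,65],[0,0,0,-104,-135,30,65],[0,0,0,-104,-175,41,65],[0,0,0,-104,-175,41,65]]]}}

```text
time: 20.1
position: [0.4991, -0.3037, 0.2799]
tool_rot: [0.1, 1.569, -0.103]
ft_force: [0.3, 1.2, -0.3]
grip_width: 0.744
```

```bash
python3 - <<'E'
from h import *
plan(); im,ci=grab('wrist'); np.save('w5.npy',im)
T=tenons(im,ci)
for o in T: print(*o)
o=min(T,key=lambda o:np.hypot(*(o[2]-[560,-228]))); std('W',*(o[2]/1e3),o[5])
im,ci=grab('side'); b=np.load('side0.npy'); save(np.clip(cv2.resize(im[190:270,190:290],None,fx=5,fy=5,interpolation=cv2.INTER_CUBIC).astype(int)*2,0,255).astype(np.uint8),'s5.png')
E
```

```text
t 20.1 pos [ 0.4991 -0.3037  0.2799] grip mm 64.7 F [ 0.3  1.2 -0.3]
[514.  64.] 284 [ 798.  -194.8] 33.1 18.9 -79.8 [81. 85. 90.]
[324. 115.] 1102 [ 559.5 -227.8] 48.0 33.6 16.5 [103. 119. 122.]
[245. 140.] 1057 [ 459.1 -245.2] 48.6 33.6 -15.8 [ 75.   79.  108.4]
[329. 208.] 926 [ 554.3 -345.8] 48.3 34.5 -28.4 [73. 79. 82.]
[254. 209.] 651 [ 457. -334.] 47.6 25.0 -19.6 [70. 75. 81.]
t 20.15 pos [ 0.4996 -0.3009  0.2796] grip mm 64.6 F [ 1.4 -0.1 -0.3]
above turn [66.3 -0.1  0. ] shift [179.5  80.1  50.4] | tgt [ 0.5595 -0.2278  0.1   ] -73.5
down turn [0. 0. 0.] shift [94.  0. -0.] | tgt [ 0.5595 -0.2278  0.006 ] -73.5
lift turn [0. 0. 0.] shift [-84.  -0.   0.] | tgt [ 0.5595 -0.2278  0.09  ] -73.5
overtray turn [-66.3  -0.    0. ] shift [  20.    40.8 -257.2] | tgt [0.5256 0.0304 0.07  ] -7.2
place turn [0. 0. 0.] shift [50.  0. -0.] | tgt [0.5256 0.0304 0.02  ] -7.2
up turn [0. 0. 0.] shift [-40.   0.   0.] | tgt [0.5256 0.0304 0.06  ] -7.2
back turn [0. 0. 0.] shift [ -0. -47.  -0.] | tgt [ 0.5197 -0.0163  0.06  ] -7.2
backdn turn [0. 0. 0.] shift [39.  0. -0.] | tgt [ 0.5197 -0.0163  0.021 ] -7.2
push turn [0. 0. 0.] shift [ 0.  82.5 -0. ] | tgt [0.53   0.0656 0.021 ] -7.2
```

View pics/s5.png

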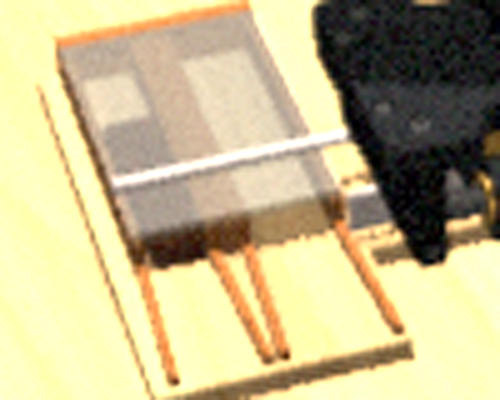

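The narrow tube is now dark from its mouth (170,240) to about (135,120), so two tenons are in and the trays are clear. Next, the wide tenon at (0.5595,−0.228).

>>> {"op": "servo_tool", "data": {"commands": [[[10,0,0,36,16,10,60],[20,0,0,72,32,20,60],[30,0,0,108,48,30,60],[40,0,0,144,64,40,60],[50,0,0,180,80,50,60]]]}}

```text
time: 20.82
position: [0.5603, -0.2231, 0.0989]
tool_rot: [0.779, 1.428, -0.777]
ft_force: [-0.0, -0.3, -0.7]
grip_width: 0.69
```

>>> {"op": "servo_tool", "data": {"commands": [[[10,0,0,0,0,0,60],[16,0,0,0,0,0,60],[16,0,0,0,0,0,60],[16,0,0,0,0,0,60]]]}}

```text
time: 21.32
position: [0.5602, -0.2248, 0.1003]
tool_rot: [0.986, 1.336, -0.985]
ft_force: [0.4, -0.5, 0.5]
grip_width: 0.69
```

>>> {"op": "servo_tool", "data": {"commands": [[[0,0,0,60,0,0,60],[0,0,0,94,0,0,60],[0,0,0,94,0,0,60],[0,0,0,94,0,0,20],[0,0,0,94,0,0,20]]]}}

```text
time: 21.95
position: [0.5613, -0.226, 0.008]
tool_rot: [0.988, 1.333, -0.987]
ft_force: [0.5, 0.1, 0.3]
grip_width: 0.545
```

>>> {"op": "servo_tool", "data": {"commands": [[[0,0,0,0,0,0,20],[0,0,0,0,0,0,20],[0,0,0,0,0,0,20],[0,0,0,-40,0,0,20],[0,0,0,-84,0,0,20]]]}}

```text
time: 22.58
position: [0.5592, -0.2253, 0.0899]
tool_rot: [0.987, 1.338, -0.989]
ft_force: [1.4, -0.1, 0.4]
grip_width: 0.409
```

```bash
cat >> h.py <<'E'
def carry(lane): plan(('overtray',*tray(lane,-.048),.07,-7.2))
E
python3 - <<'E'
from h import *
carry('W')
E
```

```text
t 22.57 pos [ 0.5592 -0.2253  0.0899] grip mm 35.6 F [ 1.4 -0.1  0.4]
overtray turn [-65.8  -0.1   0.1] shift [  20.2   42.6 -254.3] | tgt [0.5256 0.0304 0.07  ] -7.2
```

>>> {"op": "servo_tool", "data": {"commands": [[[-10,0,0,0,8,-51,20],[-20,0,0,0,17,-102,20],[-30,0,0,0,26,-153,20],[-40,0,0,10,34,-204,20],[-50,0,0,20,43,-254,20]]]}}

```text
time: 23.2
position: [0.5265, 0.0314, 0.0699]
tool_rot: [0.31, 1.548, -0.31]
ft_force: [0.3, -0.0, 0.2]
grip_width: 0.408
```

>>> {"op": "servo_tool", "data": {"commands": [[[-10,0,0,0,0,0,20],[-16,0,0,0,0,0,20],[-16,0,0,0,0,0,20],[-16,0,0,0,0,0,20]]]}}

```text
time: 23.7
position: [0.5269, 0.0296, 0.07]
tool_rot: [0.098, 1.569, -0.098]
ft_force: [-0.6, -0.6, -1.1]
grip_width: 0.411
```

```bash
python3 - <<'E'
from h import *
place('W')
E
```

```text
t 23.7 pos [0.5269 0.0296 0.07  ] grip mm 35.7 F [-0.6 -0.6 -1.1]
place turn [ 0.1 -0.   0. ] shift [50.   0.6 -1.4] | tgt [0.5256 0.0304 0.02  ] -7.2
up turn [0. 0. 0.] shift [-40.   0.   0.] | tgt [0.5256 0.0304 0.06  ] -7.2
back turn [0. 0. 0.] shift [ -0. -47.  -0.] | tgt [ 0.5197 -0.0163  0.06  ] -7.2
backdn turn [0. 0. 0.] shift [39.  0. -0.] | tgt [ 0.5197 -0.0163  0.021 ] -7.2
push turn [0. 0. 0.] shift [ 0.  82.5 -0. ] | tgt [0.53   0.0656 0.021 ] -7.2
```

>>> {"op": "servo_tool", "data": {"commands": [[[0,0,0,40,1,-1,20],[0,0,0,50,1,-1,20],[0,0,0,50,1,-1,20],[0,0,0,50,1,-1,52],[0,0,0,50,1,-1,52]]]}}

```text
time: 24.32
position: [0.5268, 0.0308, 0.0208]
tool_rot: [0.096, 1.567, -0.096]
ft_force: [0.3, 0.1, -0.1]
grip_width: 0.547
```

>>> {"op": "servo_tool", "data": {"commands": [[[0,0,0,0,0,0,52],[0,0,0,-40,0,0,52],[0,0,0,-40,-47,0,10],[0,0,0,-40,-47,0,0],[0,0,0,-40,-47,0,0]]]}}

```text
time: 24.95
position: [0.5205, -0.0155, 0.0602]
tool_rot: [0.097, 1.568, -0.096]
ft_force: [0.9, 0.3, -0.2]
grip_width: 0.338
```

>>> {"op": "servo_tool", "data": {"commands": [[[0,0,0,0,0,0,0],[0,0,0,0,0,0,0],[0,0,0,39,0,0,0],[0,0,0,39,0,0,0]]]}}

```text
time: 25.45
position: [0.5177, -0.0152, 0.0187]
tool_rot: [0.095, 1.575, -0.096]
ft_force: [0.2, -0.2, 0.1]
grip_width: 0.008
```

>>> {"op": "servo_tool", "data": {"commands": [[[0,0,0,0,18,0,0],[0,0,0,0,36,0,0],[0,0,0,0,54,0,0],[0,0,0,0,70,0,0],[0,0,0,0,82,0,0]]]}}

```text
time: 26.08
position: [0.5306, 0.0672, 0.0214]
tool_rot: [0.095, 1.568, -0.095]
ft_force: [0.2, -0.1, 0.1]
grip_width: 0.008
```

>>> {"op": "servo_tool", "data": {"commands": [[[0,0,0,0,0,0,0],[0,0,0,0,0,0,0]]]}}

```text
time: 26.32
position: [0.5304, 0.0652, 0.0211]
tool_rot: [0.096, 1.569, -0.097]
ft_force: [-0.0, 0.0, 0.0]
grip_width: 0.007
```

>>> {"op": "servo_tool", "data": {"commands": [[[0,0,0,0,-30,0,0],[0,0,0,-40,-70,0,30],[0,0,0,-80,-110,0,65],[0,0,0,-120,-150,5,65],[0,0,0,-155,-190,8,65]]]}}

```text
time: 26.95
position: [0.515, -0.126, 0.1779]
tool_rot: [0.097, 1.567, -0.097]
ft_force: [1.2, -0.7, 0.3]
grip_width: 0.375
```

>>> {"op": "servo_tool", "data": {"commands": [[[0,0,0,-35,-45,2,65],[0,0,0,-70,-90,4,65],[0,0,0,-104,-135,8,65],[0,0,0,-104,-177,8,65],[0,0,0,-104,-177,8,65]]]}}

```text
time: 27.58
position: [0.4993, -0.3056, 0.2803]
tool_rot: [0.101, 1.569, -0.104]
ft_force: [0.2, 0.6, 0.1]
grip_width: 0.745
```

```bash
cat >> h.py <<'E'
def nxt(lane,x,y,f):
    im,ci=grab('wrist'); T=tenons(im,ci)
    for o in T: print(*o)
    o=min(T,key=lambda o:np.hypot(*(o[2]-[x,y]))); std(lane,*(o[2]/1e3),o[5])
    im,ci=grab('side'); save(np.clip(cv2.resize(im[190:270,190:290],None,fx=5,fy=5,interpolation=cv2.INTER_CUBIC).astype(int)*2,0,255).astype(np.uint8),f)
    for q in [(.0,.025),(0,.075),(0,.125)]:
        for L in 'NW':
            p=tray(L,q[1]); u=proj(ci,[*p,.034])[0].round().astype(int); print(L,q[1],u,im[u[1]-1:u[1]+2,u[0]-1:u[0]+2].mean((0,1)).round())
E
python3 - <<'E'
from h import *
nxt('W',459,-246,'s6.png')
E
```

```text
[513.  61.] 289 [ 798.  -193.6] 33.6 19.2 -82.3 [80. 84. 91.]
[244. 138.] 1055 [ 459.3 -245.1] 48.0 33.8 -15.8 [ 74.  79. 113.]
[328. 207.] 921 [ 554.4 -345.9] 48.6 34.1 -29.3 [72. 78. 80.]
[254. 208.] 644 [ 457.1 -334.1] 47.5 24.7 -19.5 [70. 74. 80.]
t 27.62 pos [ 0.5003 -0.3026  0.2798] grip mm 64.7 F [ 0.5 -0.4  0. ]
above turn [-81.5  -0.   -0. ] shift [179.9  51.8 -47.8] | tgt [ 0.4593 -0.2451  0.1   ] 74.2
down turn [0. 0. 0.] shift [94.  0. -0.] | tgt [ 0.4593 -0.2451  0.006 ] 74.2
lift turn [0. 0. 0.] shift [-84.  -0.   0.] | tgt [ 0.4593 -0.2451  0.09  ] 74.2
overtray turn [81.4  0.  -0. ] shift [ 20.   11.3 283.1] | tgt [0.5256 0.0304 0.07  ] -7.2
place turn [0. 0. 0.] shift [50.  0. -0.] | tgt [0.5256 0.0304 0.02  ] -7.2
up turn [0. 0. 0.] shift [-40.   0.   0.] | tgt [0.5256 0.0304 0.06  ] -7.2
back turn [0. 0. 0.] shift [ -0. -47.  -0.] | tgt [ 0.5197 -0.0163  0.06  ] -7.2
backdn turn [0. 0. 0.] shift [39.  0. -0.] | tgt [ 0.5197 -0.0163  0.021 ] -7.2
push turn [0. 0. 0.] shift [ 0.  82.5 -0. ] | tgt [0.53   0.0656 0.021 ] -7.2
N 0.025 [222 229] [86. 79. 73.]
W 0.025 [245 224] [88. 80. 73.]
N 0.075 [217 217] [86. 79. 73.]
W 0.075 [239 212] [119. 110.  95.]
N 0.125 [212 205] [110. 100.  87.]
W 0.125 [234 201] [112. 103.  89.]
```

The roof-brightness check agrees: two narrow slots and the first wide slot are filled. Next, the wide tenon at (0.459,−0.245).

>>> {"op": "servo_tool", "data": {"commands": [[[-10,0,0,36,10,-10,60],[-20,0,0,72,20,-20,60],[-30,0,0,108,30,-30,60],[-40,0,0,144,40,-40,60],[-50,0,0,180,51,-48,60]]]}}

```text
time: 28.3
position: [0.46, -0.2418, 0.0989]
tool_rot: [-0.593, 1.488, 0.594]
ft_force: [0.4, 0.3, 0.3]
grip_width: 0.688
```

>>> {"op": "servo_tool", "data": {"commands": [[[-10,0,0,0,0,0,60],[-20,0,0,0,0,0,60],[-31,0,0,0,0,0,60],[-31,0,0,0,0,0,60],[-31,0,0,0,0,0,60]]]}}

```text
time: 28.92
position: [0.4603, -0.2432, 0.1001]
tool_rot: [-0.999, 1.329, 1.0]
ft_force: [0.9, 0.7, 0.3]
grip_width: 0.687
```

>>> {"op": "servo_tool", "data": {"commands": [[[0,0,0,60,0,0,60],[0,0,0,94,0,0,60],[0,0,0,94,0,0,60],[0,0,0,94,0,0,20],[0,0,0,94,0,0,20]]]}}

```text
time: 29.55
position: [0.4614, -0.2446, 0.0078]
tool_rot: [-1.003, 1.327, 0.999]
ft_force: [-0.3, 0.4, -0.1]
grip_width: 0.542
```

>>> {"op": "servo_tool", "data": {"commands": [[[0,0,0,0,0,0,20],[0,0,0,0,0,0,20],[0,0,0,0,0,0,20],[0,0,0,-40,0,0,20],[0,0,0,-84,0,0,20]]]}}

```text
time: 30.18
position: [0.4593, -0.2437, 0.0904]
tool_rot: [-1.0, 1.33, 1.003]
ft_force: [0.2, -0.1, -0.3]
grip_width: 0.415
```

```bash
python3 - <<'E'
from h import *
carry('W')
E
```

```text
t 30.18 pos [ 0.4593 -0.2437  0.0904] grip mm 36.1 F [ 0.2 -0.1 -0.3]
overtray turn [81.2 -0.1 -0.1] shift [ 20.5  11.9 281.7] | tgt [0.5256 0.0304 0.07  ] -7.2
```

>>> {"op": "servo_tool", "data": {"commands": [[[10,0,0,0,2,56,20],[20,0,0,0,4,112,20],[30,0,0,0,6,168,20],[40,0,0,10,8,224,20],[50,0,0,20,12,281,20]]]}}

```text
time: 30.8
position: [0.5245, 0.0192, 0.0723]
tool_rot: [-0.359, 1.54, 0.358]
ft_force: [1.1, -0.1, 0.4]
grip_width: 0.409
```

>>> {"op": "servo_tool", "data": {"commands": [[[10,0,0,0,0,0,20],[20,0,0,0,0,0,20],[31,0,0,0,0,0,20],[31,0,0,0,0,0,20],[31,0,0,0,0,0,20]]]}}

```text
time: 31.42
position: [0.5239, 0.0177, 0.0721]
tool_rot: [0.058, 1.57, -0.059]
ft_force: [0.1, -0.7, -0.5]
grip_width: 0.41
```

```bash
python3 - <<'E'
from h import *
place('W')
E
```

```text
t 31.43 pos [0.5239 0.0177 0.0721] grip mm 35.7 F [ 0.1 -0.7 -0.5]
place turn [ 2.9 -0.   0. ] shift [52.1 12.8  0.7] | tgt [0.5256 0.0304 0.02  ] -7.2
up turn [0. 0. 0.] shift [-40.   0.   0.] | tgt [0.5256 0.0304 0.06  ] -7.2
back turn [0. 0. 0.] shift [ -0. -47.  -0.] | tgt [ 0.5197 -0.0163  0.06  ] -7.2
backdn turn [0. 0. 0.] shift [39.  0. -0.] | tgt [ 0.5197 -0.0163  0.021 ] -7.2
push turn [0. 0. 0.] shift [ 0.  82.5 -0. ] | tgt [0.53   0.0656 0.021 ] -7.2
```

>>> {"op": "servo_tool", "data": {"commands": [[[3,0,0,0,13,0,20],[3,0,0,42,13,0,20],[3,0,0,51,13,0,20],[3,0,0,51,13,0,20],[3,0,0,51,13,0,52]]]}}

```text
time: 32.05
position: [0.5259, 0.0305, 0.0221]
tool_rot: [0.102, 1.567, -0.102]
ft_force: [0.6, 0.3, -0.3]
grip_width: 0.46
```

>>> {"op": "servo_tool", "data": {"commands": [[[0,0,0,0,0,0,52],[0,0,0,0,0,0,52],[0,0,0,-40,0,0,52],[0,0,0,-40,-47,0,10],[0,0,0,-40,-47,0,0]]]}}

```text
time: 32.67
position: [0.5189, -0.0202, 0.062]
tool_rot: [0.105, 1.567, -0.108]
ft_force: [-0.2, -0.4, 0.0]
grip_width: 0.451
```

>>> {"op": "servo_tool", "data": {"commands": [[[0,0,0,0,0,0,0],[0,0,0,0,0,0,0],[0,0,0,0,0,0,0],[0,0,0,39,0,0,0],[0,0,0,39,0,0,0]]]}}

```text
time: 33.3
position: [0.5162, -0.0155, 0.0198]
tool_rot: [0.101, 1.575, -0.102]
ft_force: [-1.0, 0.8, 0.1]
grip_width: 0.01
```

```bash
python3 - <<'E'
from h import *
place('W')
E
```

```text
t 33.3 pos [ 0.5162 -0.0155  0.0198] grip mm 0.9 F [-1.   0.8  0.1]
place turn [-0.2 -0.4  0.1] shift [-0.3 46.7  3.4] | tgt [0.5256 0.0304 0.02  ] -7.2
up turn [0. 0. 0.] shift [-40.   0.   0.] | tgt [0.5256 0.0304 0.06  ] -7.2
back turn [0. 0. 0.] shift [ -0. -47.  -0.] | tgt [ 0.5197 -0.0163  0.06  ] -7.2
backdn turn [0. 0. 0.] shift [39.  0. -0.] | tgt [ 0.5197 -0.0163  0.021 ] -7.2
push turn [0. 0. 0.] shift [ 0.  82.5 -0. ] | tgt [0.53   0.0656 0.021 ] -7.2
```

>>> {"op": "servo_tool", "data": {"commands": [[[0,0,0,0,18,1,0],[0,0,0,0,36,1,0],[0,0,0,0,54,1,0],[0,0,0,0,70,1,0],[0,0,0,0,82,1,0]]]}}

```text
time: 33.92
position: [0.5308, 0.0667, 0.0225]
tool_rot: [0.101, 1.568, -0.101]
ft_force: [0.6, -0.7, 0.9]
grip_width: 0.004
```

>>> {"op": "servo_tool", "data": {"commands": [[[0,0,0,0,0,0,0],[0,0,0,0,0,0,0]]]}}

```text
time: 34.17
position: [0.5304, 0.0648, 0.022]
tool_rot: [0.102, 1.569, -0.103]
ft_force: [-0.3, -0.3, 0.1]
grip_width: 0.007
```

>>> {"op": "servo_tool", "data": {"commands": [[[0,0,0,0,-30,0,0],[0,0,0,-40,-70,0,30],[0,0,0,-80,-110,0,65],[0,0,0,-120,-150,5,65],[0,0,0,-155,-190,8,65]]]}}

```text
time: 34.8
position: [0.5136, -0.1263, 0.179]
tool_rot: [0.103, 1.567, -0.103]
ft_force: [-0.0, 0.1, -0.3]
grip_width: 0.375
```

>>> {"op": "servo_tool", "data": {"commands": [[[0,0,0,-35,-45,2,65],[0,0,0,-70,-90,4,65],[0,0,0,-104,-135,8,65],[0,0,0,-104,-177,8,65],[0,0,0,-104,-177,8,65]]]}}

```text
time: 35.42
position: [0.4965, -0.3058, 0.2814]
tool_rot: [0.107, 1.569, -0.11]
ft_force: [-0.2, 0.1, -0.0]
grip_width: 0.741
```

```bash
python3 - <<'E'
from h import *
nxt('W',554,-346,'s7.png')
E
```

```text
[515.  59.] 283 [ 798.9 -193.7] 33.1 19.1 -80.3 [79. 83. 90.]
[331. 206.] 920 [ 554.3 -345.7] 48.5 34.2 -28.9 [71.9 77.  79. ]
[256. 207.] 646 [ 457.2 -333.9] 47.8 25.0 -20.8 [69. 74. 79.]
t 35.48 pos [ 0.4976 -0.3028  0.2809] grip mm 64.8 F [0.1 0.7 0.5]
above turn [-68.8  -0.   -0. ] shift [180.9 -34.9  62. ] | tgt [ 0.5543 -0.3457  0.1   ] 61.099987
down turn [0. 0. 0.] shift [94.  0. -0.] | tgt [ 0.5543 -0.3457  0.006 ] 61.099987
lift turn [0. 0. 0.] shift [-84.  -0.   0.] | tgt [ 0.5543 -0.3457  0.09  ] 61.099987
overtray turn [68.3  0.  -0. ] shift [ 20.  206.9 315.3] | tgt [0.5256 0.0304 0.07  ] -7.2
place turn [0. 0. 0.] shift [50.  0. -0.] | tgt [0.5256 0.0304 0.02  ] -7.2
up turn [0. 0. 0.] shift [-40.   0.   0.] | tgt [0.5256 0.0304 0.06  ] -7.2
back turn [0. 0. 0.] shift [ -0. -47.  -0.] | tgt [ 0.5197 -0.0163  0.06  ] -7.2
backdn turn [0. 0. 0.] shift [39.  0. -0.] | tgt [ 0.5197 -0.0163  0.021 ] -7.2
push turn [0. 0. 0.] shift [ 0.  82.5 -0. ] | tgt [0.53   0.0656 0.021 ] -7.2
N 0.025 [222 229] [85. 79. 72.]
W 0.025 [245 224] [88. 80. 73.]
N 0.075 [217 217] [86. 79. 72.]
W 0.075 [239 212] [88. 80. 74.]
N 0.125 [212 205] [110. 100.  87.]
W 0.125 [234 201] [113. 105.  91.]
```

>>> {"op": "servo_tool", "data": {"commands": [[[-10,0,0,36,-7,12,60],[-20,0,0,72,-14,24,60],[-30,0,0,108,-21,36,60],[-40,0,0,144,-28,48,60],[-50,0,0,181,-37,62,60]]]}}

```text
time: 36.15
position: [0.5567, -0.3431, 0.0989]
tool_rot: [-0.586, 1.489, 0.589]
ft_force: [-0.2, 1.1, 1.0]
grip_width: 0.689
```

>>> {"op": "servo_tool", "data": {"commands": [[[-10,0,0,0,0,0,60],[-19,0,0,0,0,0,60],[-19,0,0,0,0,0,60],[-19,0,0,0,0,0,60]]]}}

```text
time: 36.65
position: [0.5559, -0.3444, 0.1003]
tool_rot: [-0.835, 1.404, 0.835]
ft_force: [0.7, 0.3, -0.7]
grip_width: 0.689
```

>>> {"op": "servo_tool", "data": {"commands": [[[0,0,0,60,0,0,60],[0,0,0,94,0,0,60],[0,0,0,94,0,0,60],[0,0,0,94,0,0,20],[0,0,0,94,0,0,20]]]}}

```text
time: 37.28
position: [0.5566, -0.3459, 0.0081]
tool_rot: [-0.838, 1.403, 0.834]
ft_force: [-0.4, -0.2, 0.0]
grip_width: 0.541
```

>>> {"op": "servo_tool", "data": {"commands": [[[0,0,0,0,0,0,20],[0,0,0,0,0,0,20],[0,0,0,0,0,0,20],[0,0,0,-40,0,0,20],[0,0,0,-84,0,0,20]]]}}

```text
time: 37.9
position: [0.5547, -0.3449, 0.0899]
tool_rot: [-0.835, 1.406, 0.838]
ft_force: [0.6, 0.4, 0.4]
grip_width: 0.415
```

>>> {"op": "servo_tool", "data": {"commands": [[[10,0,0,0,25,38,20],[20,0,0,0,50,76,20],[30,0,0,0,75,114,20],[40,0,0,0,100,152,20],[50,0,0,0,125,190,20]]]}}

```text
time: 38.52
position: [0.5357, -0.1173, 0.09]
tool_rot: [-0.154, 1.565, 0.154]
ft_force: [0.7, -0.4, -0.3]
grip_width: 0.407
```

>>> {"op": "servo_tool", "data": {"commands": [[[0,0,0,0,0,0,20],[0,0,0,0,0,0,20]]]}}

```text
time: 38.78
position: [0.5361, -0.1194, 0.0902]
tool_rot: [-0.16, 1.565, 0.159]
ft_force: [0.0, -0.8, 0.0]
grip_width: 0.408
```

```bash
python3 - <<'E'
from h import *
carry('W')
E
```

```text
t 38.77 pos [ 0.5361 -0.1194  0.0902] grip mm 35.5 F [ 0.  -0.8  0. ]
overtray turn [18.8 -0.   0.1] shift [ 20.  148.9  19.9] | tgt [0.5256 0.0304 0.07  ] -7.2
```

>>> {"op": "servo_tool", "data": {"commands": [[[9,0,0,0,50,7,20],[19,0,0,10,100,13,20],[19,0,0,20,149,20,20],[19,0,0,20,149,20,20],[19,0,0,20,149,20,20]]]}}

```text
time: 39.4
position: [0.5263, 0.029, 0.0702]
tool_rot: [0.102, 1.568, -0.104]
ft_force: [-0.3, -0.9, 0.3]
grip_width: 0.411
```

```bash
python3 - <<'E'
from h import *
place('W')
E
```

```text
t 39.4 pos [0.5263 0.029  0.0702] grip mm 35.8 F [-0.3 -0.9  0.3]
place turn [-0.3  0.   0.1] shift [50.2  1.3 -1. ] | tgt [0.5256 0.0304 0.02  ] -7.2
up turn [0. 0. 0.] shift [-40.   0.   0.] | tgt [0.5256 0.0304 0.06  ] -7.2
back turn [0. 0. 0.] shift [ -0. -47.  -0.] | tgt [ 0.5197 -0.0163  0.06  ] -7.2
backdn turn [0. 0. 0.] shift [39.  0. -0.] | tgt [ 0.5197 -0.0163  0.021 ] -7.2
push turn [0. 0. 0.] shift [ 0.  82.5 -0. ] | tgt [0.53   0.0656 0.021 ] -7.2
```

>>> {"op": "servo_tool", "data": {"commands": [[[0,0,0,40,1,-1,20],[0,0,0,50,1,-1,20],[0,0,0,50,1,-1,20],[0,0,0,50,1,-1,52],[0,0,0,50,1,-1,52]]]}}

```text
time: 40.02
position: [0.5258, 0.0319, 0.0209]
tool_rot: [0.102, 1.567, -0.102]
ft_force: [-0.2, -0.4, -0.5]
grip_width: 0.55
```

>>> {"op": "servo_tool", "data": {"commands": [[[0,0,0,0,0,0,52],[0,0,0,-40,0,0,52],[0,0,0,-40,-47,0,10],[0,0,0,-40,-47,0,0],[0,0,0,-40,-47,0,0]]]}}

```text
time: 40.65
position: [0.5189, -0.014, 0.0603]
tool_rot: [0.103, 1.568, -0.102]
ft_force: [-0.3, 0.5, 0.6]
grip_width: 0.345
```

>>> {"op": "servo_tool", "data": {"commands": [[[0,0,0,0,0,0,0],[0,0,0,0,0,0,0],[0,0,0,39,0,0,0],[0,0,0,39,0,0,0]]]}}

```text
time: 41.15
position: [0.5162, -0.0139, 0.0188]
tool_rot: [0.101, 1.575, -0.102]
ft_force: [-0.2, 0.6, 0.8]
grip_width: 0.012
```

>>> {"op": "servo_tool", "data": {"commands": [[[0,0,0,0,18,1,0],[0,0,0,0,36,1,0],[0,0,0,0,54,1,0],[0,0,0,0,70,1,0],[0,0,0,0,83,1,0]]]}}

```text
time: 41.78
position: [0.5309, 0.0686, 0.0214]
tool_rot: [0.1, 1.568, -0.102]
ft_force: [-2.2, -23.2, 4.7]
grip_width: 0.004
```

>>> {"op": "servo_tool", "data": {"commands": [[[0,0,0,0,0,0,0],[0,0,0,0,0,0,0]]]}}

```text
time: 42.02
position: [0.5308, 0.0681, 0.0212]
tool_rot: [0.102, 1.568, -0.102]
ft_force: [-0.6, -0.1, -0.4]
grip_width: 0.005
```

>>> {"op": "servo_tool", "data": {"commands": [[[0,0,0,0,-30,0,0],[0,0,0,-40,-70,0,30],[0,0,0,-80,-110,0,65],[0,0,0,-120,-150,5,65],[0,0,0,-155,-190,8,65]]]}}

```text
time: 42.65
position: [0.5142, -0.1225, 0.1779]
tool_rot: [0.103, 1.567, -0.102]
ft_force: [0.1, -0.3, 0.4]
grip_width: 0.375
```

>>> {"op": "servo_tool", "data": {"commands": [[[0,0,0,-35,-45,2,65],[0,0,0,-70,-90,4,65],[0,0,0,-104,-135,8,65],[0,0,0,-104,-177,8,65],[0,0,0,-104,-177,8,65]]]}}

```text
time: 43.28
position: [0.4974, -0.3022, 0.2804]
tool_rot: [0.106, 1.568, -0.109]
ft_force: [0.9, -0.1, -0.3]
grip_width: 0.742
```

```bash
python3 - <<'E'
from h import *
nxt('N',457,-334,'s8.png')
E
```

```text
[514.  64.] 291 [ 798.8 -195.5] 33.6 20.0 -80.1 [79. 82. 91.]
[256. 210.] 650 [ 457.3 -334.1] 47.3 25.2 -19.2 [68. 72. 96.]
t 43.33 pos [ 0.4984 -0.2993  0.2799] grip mm 64.8 F [ 0.8  0.5 -1.2]
above turn [-78.4   0.   -0. ] shift [179.9 -40.  -36.1] | tgt [ 0.4573 -0.3341  0.1   ] 70.8
down turn [0. 0. 0.] shift [94.  0. -0.] | tgt [ 0.4573 -0.3341  0.006 ] 70.8
lift turn [0. 0. 0.] shift [-84.   0.   0.] | tgt [ 0.4573 -0.3341  0.09  ] 70.8
overtray turn [78.  0. -0.] shift [ 20.  110.2 355. ] | tgt [0.47   0.0374 0.07  ] -7.2
place turn [0. 0. 0.] shift [50.  0. -0.] | tgt [0.47   0.0374 0.02  ] -7.2
up turn [0. 0. 0.] shift [-40.   0.   0.] | tgt [0.47   0.0374 0.06  ] -7.2
back turn [0. 0. 0.] shift [ -0. -47.  -0.] | tgt [ 0.4641 -0.0092  0.06  ] -7.2
backdn turn [0. 0. 0.] shift [39.  0. -0.] | tgt [ 0.4641 -0.0092  0.021 ] -7.2
push turn [0. 0. 0.] shift [ 0.  82.5 -0. ] | tgt [0.4744 0.0726 0.021 ] -7.2
N 0.025 [222 229] [86. 79. 73.]
W 0.025 [245 224] [87. 79. 73.]
N 0.075 [217 217] [86. 79. 73.]
W 0.075 [239 212] [87. 81. 74.]
N 0.125 [212 205] [110. 101.  87.]
W 0.125 [234 201] [88. 80. 73.]
```

View pics/s8.png

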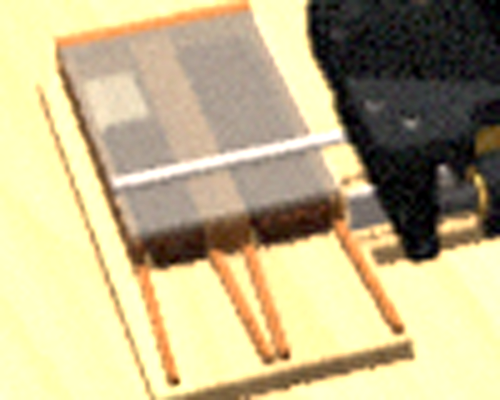

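All three wide slots are filled, with tails flush at the mouth (300,215). The 23 N blip at the end of the push fits the fingers just reaching the mouth edge. One narrow tenon remains.

>>> {"op": "servo_tool", "data": {"commands": [[[-10,0,0,36,-8,-7,60],[-20,0,0,72,-16,-14,60],[-30,0,0,108,-24,-21,60],[-40,0,0,144,-32,-28,60],[-50,0,0,180,-42,-36,60]]]}}

```text
time: 44.0
position: [0.4588, -0.3326, 0.0988]
tool_rot: [-0.587, 1.489, 0.589]
ft_force: [-0.4, -1.0, -0.8]
grip_width: 0.689
```

>>> {"op": "servo_tool", "data": {"commands": [[[-10,0,0,0,0,0,60],[-20,0,0,0,0,0,60],[-28,0,0,0,0,0,60],[-28,0,0,0,0,0,60],[-28,0,0,0,0,0,60]]]}}

```text
time: 44.62
position: [0.4584, -0.334, 0.1002]
tool_rot: [-0.955, 1.351, 0.955]
ft_force: [0.8, 0.2, 0.6]
grip_width: 0.687
```

>>> {"op": "servo_tool", "data": {"commands": [[[0,0,0,60,0,0,60],[0,0,0,94,0,0,60],[0,0,0,94,0,0,60],[0,0,0,94,0,0,15],[0,0,0,94,0,0,15]]]}}

```text
time: 45.25
position: [0.459, -0.3357, 0.008]
tool_rot: [-0.957, 1.35, 0.953]
ft_force: [-0.5, 0.1, -0.7]
grip_width: 0.54
```

>>> {"op": "servo_tool", "data": {"commands": [[[0,0,0,0,0,0,15],[0,0,0,0,0,0,15],[0,0,0,0,0,0,15],[0,0,0,-40,0,0,15],[0,0,0,-84,0,0,15]]]}}

```text
time: 45.88
position: [0.4572, -0.3347, 0.0904]
tool_rot: [-0.954, 1.352, 0.957]
ft_force: [0.5, -0.0, -0.6]
grip_width: 0.295
```

>>> {"op": "servo_tool", "data": {"commands": [[[10,0,0,0,14,43,15],[20,0,0,0,28,86,15],[30,0,0,0,42,129,15],[40,0,0,0,56,172,15],[50,0,0,0,70,215,15]]]}}

```text
time: 46.5
position: [0.4634, -0.1077, 0.0903]
tool_rot: [-0.277, 1.553, 0.277]
ft_force: [1.2, 0.5, -0.1]
grip_width: 0.298
```

>>> {"op": "servo_tool", "data": {"commands": [[[0,0,0,0,0,0,15],[0,0,0,0,0,0,15]]]}}

```text
time: 46.75
position: [0.4635, -0.1098, 0.0903]
tool_rot: [-0.283, 1.552, 0.282]
ft_force: [-0.2, -1.1, -0.9]
grip_width: 0.293
```

```bash
python3 - <<'E'
from h import *
carry('N')
E
```

```text
t 46.75 pos [ 0.4635 -0.1098  0.0903] grip mm 25.5 F [-0.2 -1.1 -0.9]
overtray turn [27.8  0.   0. ] shift [ 20.2 135.5  58. ] | tgt [0.47   0.0374 0.07  ] -7.2
```

>>> {"op": "servo_tool", "data": {"commands": [[[10,0,0,0,45,19,15],[20,0,0,10,90,38,15],[28,0,0,20,136,58,15],[28,0,0,20,136,58,15],[28,0,0,20,136,58,15]]]}}

```text
time: 47.38
position: [0.4703, 0.0367, 0.0701]
tool_rot: [0.101, 1.568, -0.103]
ft_force: [-0.9, -0.5, 0.3]
grip_width: 0.292
```

```bash
python3 - <<'E'
from h import *
place('N')
E
```

```text
t 47.38 pos [0.4703 0.0367 0.0701] grip mm 25.4 F [-0.9 -0.5  0.3]
place turn [-0.3 -0.   0.1] shift [50.1  0.7 -0.4] | tgt [0.47   0.0374 0.02  ] -7.2
up turn [0. 0. 0.] shift [-40.   0.   0.] | tgt [0.47   0.0374 0.06  ] -7.2
back turn [0. 0. 0.] shift [ -0. -47.  -0.] | tgt [ 0.4641 -0.0092  0.06  ] -7.2
backdn turn [0. 0. 0.] shift [39.  0. -0.] | tgt [ 0.4641 -0.0092  0.021 ] -7.2
push turn [0. 0. 0.] shift [ 0.  82.5 -0. ] | tgt [0.4744 0.0726 0.021 ] -7.2
```

>>> {"op": "servo_tool", "data": {"commands": [[[0,0,0,40,0,0,15],[0,0,0,50,0,0,15],[0,0,0,50,0,0,15],[0,0,0,50,0,0,45],[0,0,0,50,0,0,45]]]}}

```text
time: 48.0
position: [0.4707, 0.0384, 0.021]
tool_rot: [0.102, 1.567, -0.102]
ft_force: [0.1, 0.3, -0.4]
grip_width: 0.441
```

>>> {"op": "servo_tool", "data": {"commands": [[[0,0,0,0,0,0,45],[0,0,0,-40,0,0,45],[0,0,0,-40,-47,0,10],[0,0,0,-40,-47,0,0],[0,0,0,-40,-47,0,0]]]}}

```text
time: 48.62
position: [0.4639, -0.0077, 0.0603]
tool_rot: [0.102, 1.568, -0.102]
ft_force: [0.1, -0.1, -0.4]
grip_width: 0.265
```

>>> {"op": "servo_tool", "data": {"commands": [[[0,0,0,0,0,0,0],[0,0,0,0,0,0,0],[0,0,0,39,0,0,0],[0,0,0,39,0,0,0]]]}}

```text
time: 49.12
position: [0.4612, -0.0077, 0.019]
tool_rot: [0.101, 1.575, -0.102]
ft_force: [-0.5, 0.2, -0.1]
grip_width: 0.005
```

>>> {"op": "servo_tool", "data": {"commands": [[[0,0,0,0,18,1,0],[0,0,0,0,36,1,0],[0,0,0,0,54,1,0],[0,0,0,0,70,1,0],[0,0,0,0,82,1,0]]]}}

```text
time: 49.75
position: [0.4761, 0.074, 0.0219]
tool_rot: [0.101, 1.567, -0.102]
ft_force: [-0.4, -1.4, 0.6]
grip_width: 0.002
```

>>> {"op": "servo_tool", "data": {"commands": [[[0,0,0,0,0,0,0],[0,0,0,0,0,0,0]]]}}

```text
time: 50.0
position: [0.4755, 0.0728, 0.0212]
tool_rot: [0.102, 1.569, -0.103]
ft_force: [0.2, 0.6, -0.3]
grip_width: 0.007
```

>>> {"op": "servo_tool", "data": {"commands": [[[0,0,0,0,-30,0,0],[0,0,0,-60,-60,0,20],[0,0,0,-120,-120,20,60],[0,0,0,-174,-150,52,60],[0,0,0,-174,-150,52,60]]]}}

```text
time: 50.62
position: [0.5089, -0.0855, 0.1983]
tool_rot: [0.105, 1.564, -0.105]
ft_force: [-0.2, -0.3, 0.5]
grip_width: 0.374
```

```bash
python3 - <<'E'
from h import *
plan(('knob',.607,.0805,.12,-7.2))
for n in ['side']:
    im,ci=grab('side')
    for d in (.025,.075,.125):
        for L in 'NW':
            u=proj(ci,[*tray(L,d),.034])[0].round().astype(int); print(L,d,u,im[u[1]-1:u[1]+2,u[0]-1:u[0]+2].mean((0,1)).round())
    m=((R_(im)>1.5)&(im.max(2)<90)&(im.max(2)>30)).astype(np.uint8); m[:270]=0
    k,l,st,c=cv2.connectedComponentsWithStats(m); print([ (c[i].round(),st[i,4]) for i in range(1,k) if st[i,4]>60])
im,ci=grab('wrist'); save(cv2.resize(im[:240],None,fx=1.4,fy=1.4),'w9.png')
E
```

```text
t 50.62 pos [ 0.5089 -0.0855  0.1983] grip mm 32.5 F [-0.2 -0.3  0.5]
knob turn [-0.5  0.2  0. ] shift [ 78.5 177.6  74.7] | tgt [0.607  0.0805 0.12  ] -7.2
N 0.025 [222 229] [82. 75. 69.]
W 0.025 [245 224] [85. 77. 71.]
N 0.075 [217 217] [83. 76. 70.]
W 0.075 [239 212] [83. 76. 69.]
N 0.125 [212 205] [82. 75. 69.]
W 0.125 [234 201] [84. 77. 70.]
[]
```

View pics/w9.png

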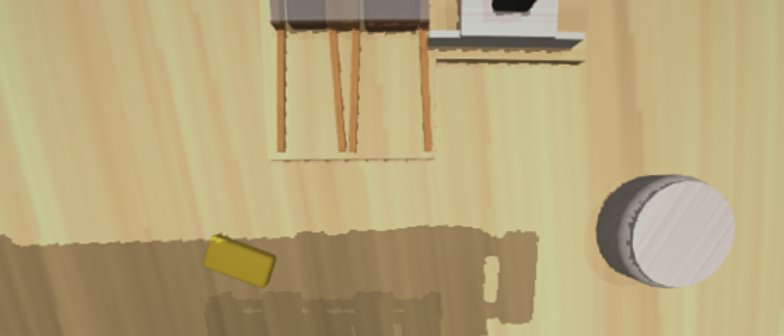

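All six tubes' slots are dark, both trays are empty and no tenons are left on the bench. Tails are flush with the mouths (row ~27). Now I close the shutter.

>>> {"op": "servo_tool", "data": {"commands": [[[0,0,0,20,45,19,60],[0,0,0,40,90,38,60],[0,0,0,60,135,57,60],[0,0,0,78,178,75,60],[0,0,0,78,178,75,60]]]}}

```text
time: 51.35
position: [0.6027, 0.0902, 0.1131]
tool_rot: [0.097, 1.575, -0.095]
ft_force: [-1.5, -0.6, 0.3]
grip_width: 0.691
```

>>> {"op": "servo_tool", "data": {"commands": [[[0,0,0,0,0,0,60],[0,0,0,0,0,0,60]]]}}

```text
time: 51.6
position: [0.6047, 0.0829, 0.1174]
tool_rot: [0.103, 1.568, -0.104]
ft_force: [0.7, -0.4, -0.6]
grip_width: 0.692
```

```bash
python3 - <<'E'
from h import *
plan(('dn',.607,.0805,.055,-7.2))
E
```

```text
t 51.6 pos [0.6047 0.0829 0.1174] grip mm 60.2 F [ 0.7 -0.4 -0.6]
dn turn [-0.4  0.   0. ] shift [62.4 -2.1  2.6] | tgt [0.607  0.0805 0.055 ] -7.2
```

>>> {"op": "servo_tool", "data": {"commands": [[[0,0,0,40,-2,2,60],[0,0,0,62,-2,2,60],[0,0,0,62,-2,2,60],[0,0,0,62,-2,2,15],[0,0,0,62,-2,2,15]]], "newtons": 15}}

```text
time: 52.22
position: [0.608, 0.0822, 0.057]
tool_rot: [0.103, 1.565, -0.102]
ft_force: [-0.5, 0.5, 1.1]
grip_width: 0.542
```

>>> {"op": "servo_tool", "data": {"commands": [[[0,0,0,0,0,0,15],[0,0,0,0,0,0,15],[0,0,0,0,0,0,15],[0,0,0,0,0,0,15]]]}}

```text
time: 52.72
position: [0.6071, 0.0823, 0.0555]
tool_rot: [0.102, 1.568, -0.102]
ft_force: [-0.5, -0.8, 2.4]
grip_width: 0.273
```

>>> {"op": "servo_tool", "data": {"commands": [[[0,0,0,0,0,-22,15],[0,0,0,0,0,-44,15],[0,0,0,0,0,-66,15],[0,0,0,0,0,-84,15],[0,0,0,0,0,-94,15]]]}}

```text
time: 53.35
position: [0.5137, 0.0946, 0.0555]
tool_rot: [0.102, 1.567, -0.102]
ft_force: [3.2, 0.5, -0.4]
grip_width: 0.272
```

>>> {"op": "servo_tool", "data": {"commands": [[[0,0,0,0,0,-3,15],[0,0,0,0,0,-5,15],[0,0,0,0,0,-6,15],[0,0,0,0,0,-6,15]]]}}

```text
time: 53.85
position: [0.5082, 0.0953, 0.0555]
tool_rot: [0.102, 1.568, -0.102]
ft_force: [1.8, -0.3, 2.5]
grip_width: 0.272
```

>>> {"op": "servo_tool", "data": {"commands": [[[0,0,0,0,0,-2,15],[0,0,0,0,0,-3,15],[0,0,0,0,0,-3,15]]]}}

```text
time: 54.22
position: [0.508, 0.0953, 0.0555]
tool_rot: [0.103, 1.562, -0.102]
ft_force: [10.3, 0.1, -5.6]
grip_width: 0.273
```

>>> {"op": "servo_tool", "data": {"commands": [[[0,0,0,0,0,2,15],[0,0,0,0,0,2,55],[0,0,0,0,0,2,55],[0,0,0,0,0,2,55]]]}}

```text
time: 54.72
position: [0.5056, 0.0952, 0.0546]
tool_rot: [0.101, 1.57, -0.102]
ft_force: [0.6, -0.5, -0.5]
grip_width: 0.529
```

>>> {"op": "servo_tool", "data": {"commands": [[[0,0,0,-50,0,0,55],[0,0,0,-100,-20,0,60],[0,0,0,-145,-80,0,60],[0,0,0,-145,-130,0,60],[0,0,0,-145,-150,10,60]]]}}

```text
time: 55.35
position: [0.4964, -0.059, 0.2015]
tool_rot: [0.105, 1.567, -0.107]
ft_force: [0.4, 0.8, -0.8]
grip_width: 0.686
```

>>> {"op": "servo_tool", "data": {"commands": [[[0,0,0,0,0,0,60],[0,0,0,0,0,0,60]]]}}

```text
time: 55.6
position: [0.4967, -0.0531, 0.1997]
tool_rot: [0.101, 1.57, -0.1]
ft_force: [0.0, 0.5, -0.9]
grip_width: 0.687
```

```bash
python3 - <<'E'
from h import *
plan(); im,ci=grab('wrist'); print('expected knob shut px',proj(ci,[.607-.1*EX[0],.0815-.1*EX[1],.073]),'fully open plate edge->shut plate ends', proj(ci,[[*((LX['W']-.075)*EX+(Y0-.010)*EY),.04],[*((LX['W']+.025)*EX+(Y0-.01)*EY),.04]]))
a=cv2.resize(im[:220],None,fx=1.2,fy=1.2)
im,ci=grab('side'); b=cv2.resize(im[150:300,170:400],None,fx=2,fy=2,interpolation=cv2.INTER_CUBIC)
c=np.zeros((a.shape[0]+b.shape[0],max(a.shape[1],b.shape[1]),3),np.uint8); c[:a.shape[0],:a.shape[1]]=a; c[a.shape[0]:,:b.shape[1]]=b; save(c,'end.png')
E
```

```text
t 55.6 pos [ 0.4967 -0.0531  0.1997] grip mm 59.8 F [ 0.   0.5 -0.9]
expected knob shut px [[273.00643067  25.34161407]] fully open plate edge->shut plate ends [[219.39464611  64.19741715]
 [330.57507824  63.68684422]]
```

View pics/end.png

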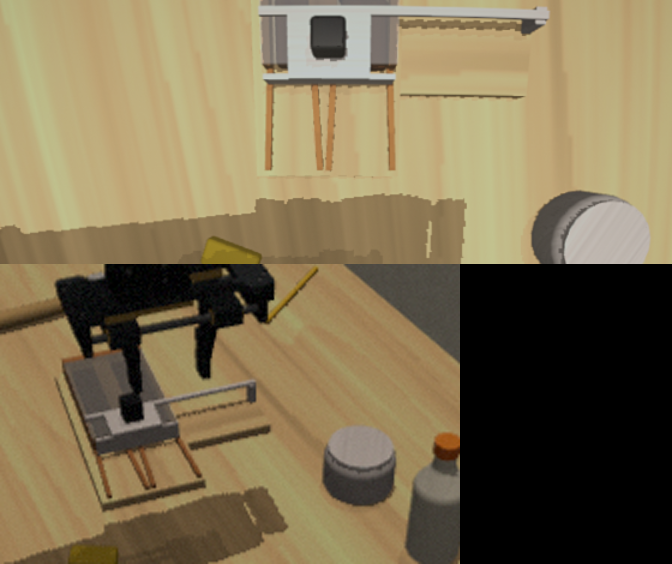

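The last picture shows the knob at (328,36), or pixel (273,30), close to the (273,25) predicted for fully shut. The plate covers both mouths, the trays are empty and the gripper is clear. Handing in.

```bash
python3 -c "
from bench import close_job; print(close_job())"
```

```text
the job is handed in; nothing more can be done
None
```

I opened the shutter to its end stop, fed all three narrow and all three wide tenons into their own tubes, and slid the shutter shut again. The job was handed in at about 56 s on the robot's clock; no verdict is reported.

**Tenons:** Grip widths were 25.4–25.9 mm for the narrow ones and 35.5–36.1 mm for the wide ones, so each went to the right tube. Before I shut it, all six slots looked filled through the roof, the tails were about flush with the mouths, and neither the trays nor the bench held any other tenon.

**Shutter:** It travelled 99.6 mm back and met the closed stop, with the force rising to about 10 N. The last picture shows the plate across both mouths and the knob where it should be when shut.

**Bystanders:** The bottle stands upright and the tin shows no sign of having moved. I did not measure either again, or the hammer, but the arm never came near any of them.

**Disagreements:**
- The opening stroke stopped after only 92 mm, with a brief force of about 30 N. The shutter had probably started about 8 mm ajar.
- The last wide push touched the mouth edge, with a brief force of about 23 N.

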